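Gauge a batten on the saw's flip stop

ROBOT

A 6-joint arm with a two-finger parallel gripper is mounted at the origin on the work surface. World frame = base frame: x ahead of the robot, y to its left, z up, the work surface at z = 0. Lengths are in m, angles in rad, forces in N, time in s.
With the tool pointing down it reaches from about 0.3 to 0.75 m from the base axis. Payload 8.5 kg.
Tool frame: the origin (TCP) lies at the very end of the fingers, on their centre line; the grasp point (between the pads) lies 19 mm behind it; z points along the fingers, y is the direction in which the jaws open and shut (so a half turn about z gives the same grasp; the last joint's range is limited). The gripper opens to 85 mm and grips with 20 to 120 N. Pads are 22 mm wide; open, the fingers measure 114 mm over their backs; the gripper's body (76 mm by 85 mm) begins 54 mm behind the grasp point. The pads swing forward as they close: fully open they stand 13 mm farther back than shut.
Start: joints at [0.904, 0.381, 1.297, -0, 1.464, -0.215], TCP at [0.24, 0.495, 0.231] pointing down, gripper open.
Joint ranges: [-3.11, 3.11], [-0.89, 2.33], [0.22, 2.48], [-1.42, 4.56], [0.17, 2.85], [-2.88, 2.88]. Speed limits (rad/s): [2.39, 2.39, 3.14, 3.14, 3.14, 3.14].

INTERFACE

Orientations are given as a rotation vector (axis times angle).
In Python, from rig import arm gives the robot as it stands.
- The arm moves only by the tool arm_command, never from a script. Its argument "steps" is a list that holds one entry, the list of rows, each a list of 6 numbers: the shift along the tool's x, y, z each as a share of 40 mm, from -1 to 1, then the turn, a rotation vector about the tool's x, y, z each as a share of 5 degrees, from -1 to 1. A call has 1 to 20 rows; each row shifts and turns the pose as measured when the row begins, along the tool's axes as they then stand; what a row does not reach is not made up. A row lasts 1/10 s, in which the tool goes at most 50 mm and 8.59 degrees, less where a joint would pass 70% of its speed; a pose out of reach is approached as far as the arm can. A call with a number of a shift or a turn outside -1 to 1 is refused whole. A call with a gripper value outside its range is refused whole. "fingers" is the opening, from -1 (shut) to 1 (fully open), set as the call begins (left out, the last holds). The fingers move at their own pace and stop on an object; "newtons" is the grip in N (left out, the last holds). Time passes only in rows, so rows that do not move let the fingers close. It gives the time, the measured TCP pose, the force and the opening at its end, in the units of the state.
- arm.observe(): the state, without advancing time (a new reading comes with each control period).
- arm.read_camera(name): name is "side" or "top" or "wrist"; returns the picture (400x640x3 uint8, blue, green, red); there is no depth.
- arm.calibration(name): a dict with "fx", "fy", "cx", "cy" (pixels), "pose" (4x4, takes a point from camera to world coordinates); the wrist camera has in their place "T_tool_cam" (4x4, takes a point from camera to tool coordinates, whose origin is the TCP and whose axes are the flange's). Camera axes: x right, y up, looking along -z (the intrinsics and any distortion apply to the point x, -y, -z); pixel columns grow to the right and rows downward; lengths in m; the calibration is good to about 2 mm. A picture is of the moment at which its call begins: read the wrist's pose just before it. calibration takes no time and is no camera call.
- arm.close_job(): hands the job in, once; it reports no verdict.
Trained networks look in the newest picture that a camera, given by its name, has taken for a name from the list of things; names that differ only in an ending like _2 or _b are one class to them, and where a whole thing is asked for, a point or a joint stands for the part that bears it (a point fixed in the world has none). Each returns a list of dicts, best first, with "score" (0 to 1); they miss things now and then, are a little off and sometimes report something else, mostly with a low value. They report only what shows in the picture. A call takes as long as a camera call.
- arm.spot_in(camera, name): "xyz" ([x, y, z] in m, in world coordinates, good to about 4 mm: the middle of the surface that is visible of it).
- arm.landmark_of(camera, name): "xyz" ([x, y, z] in m, in world coordinates, good to about 4 mm: a listed point, or the origin of a listed thing).
The state is a dict: "t": time; "joints": joint angles; "dq": joint speeds; "joint_torque": joint torques, N m; "ee_pos": TCP position; "eef_rot": TCP orientation; "contact_force": force on the tool from outside, world axes, zero at the start; "wrist_torque": the same for the moment, N m; "gripper_width": finger opening in m.
Only numpy, scipy, OpenCV 4.12 (cv2) and the standard library are available. Lean on these libraries where they do the work, as an engineer would, in place of code of your own. Each camera call takes 0.05 s, during which the arm holds its last target.

TASK

Set the batten up for cutting to length: flip the stop leaf fully down in front of the fence, then slide the batten back against the fence and along it until its end bears firmly on the leaf, by feel and without forcing the stop. Then flip the leaf back up out of the way, leaving the batten exactly where it was gauged, flush along the fence, and leave the other things on the bench alone.

Things in the scene. Friction and masses are not known exactly. Their poses are not given: they have to be found in the camera images.
- saw: Mitre saw and plywood extension wing, one fixed rig. Origin: on the bench, in the plane of the fence's front face. x away from the operator, square to the fence; y along the fence towards the blade. Deck 70 mm above the bench, local x -150 to 0, y -430 to 585. Fence rail 25 mm high above the deck, 22 mm thick, y -430 to 225. See blade for the saw.
- blade (a point): Where the saw's blade would cut the fence line at deck height (local y 410 of the saw). Either side of it, from y 230 to 585, the saw's own fence, in the plane of the rail, is 50 mm high. The parked saw head hangs over y 350 to 580, at least 80 mm above the deck and up to 400 mm above the bench, its handle 190 mm out in front of the fence face.
- stop: Steel carrier of the flip stop, clamped on the fence rail, fixed in an episode. Origin: front top edge of the rail, 95 mm above the bench, in the gauging plane; axes as the saw's. The carrier stands on the -y side of the leaf: local y -66 to -14, up to 59 mm above the rail, cheek and pivot nut standing 18 mm out in front of the fence face, at 13 mm and more above the rail.
- gauge (a point): Where the batten's near corner belongs: the gauging plane (the +y face of the lowered leaf), the fence face and the deck meet here; axes as the saw's. The batten lies on its +y side. To gauge, the batten's end should bear on the leaf with some 5 to 15 N; more strains the stop.
- pivot (a point): Middle of the leaf's hinge: 10 mm in front of the fence face, 70 mm above the deck, 7 mm to the -y side of the gauging plane. The hinge axis runs along the fence (y).
- leaf (a joint): Hinge angle of the steel leaf, rad: 0 fully down (hanging straight down in front of the fence to 5 mm above the deck, against its end stop), growing as it swings out to the operator and up, 1.57 level, 2.6 the limit. Starts up, 2.0 to 2.5; from 1.75 on it is up. Leaf 18 mm (x) by 14 mm (y). Stiff hinge: stays where left; takes 1 to 2.5 N at the handle.
- handle (a point): Centre of the black ball knob, 24 mm in diameter, on the end of the leaf's 10 mm handle rod; 77 mm from the hinge. Leaf down: 65 mm in front of and 42 mm below the pivot (28 mm above the deck), the rod pointing level to the operator; at 2.14 rad straight above the pivot. Can be pinched with a finger on its +y and its -y side, the ball turning between them, through the whole swing.
- batten: Planed pale wooden batten, 34 mm wide (x), 660 mm long (y), 45 mm high, 0.3 to 0.65 kg, lying loose on the deck in front of the fence, up to 0.03 rad off parallel; 20 mm higher than the rail. Origin under its middle, y towards the blade. Starts 10 to 53 mm off the fence, its end 40 to 90 mm short of the gauging plane.
- near_corner (a point): Batten's lower rear corner at the stop end: on the fence side (+x), at its -y end.
- offcut: Bystander: short batten offcut, 34 by 55 by 45 mm, on the deck at the free end of the fence.
- pencil: Bystander: flat carpenter's pencil, 150 by 13 by 8 mm, at the front edge of the deck.
- tape: Bystander: tape measure, 72 by 38 by 66 mm, on the bench.
- square: Bystander: try square with a 110 mm stock and 150 mm blade, flat on the bench.
- cut_piece: Bystander: a 300 mm piece of batten on the bench.
- drink_carton: Bystander: full drink carton, 70 by 70 by 206 mm.
- screw_tray: Bystander: open tray of screws, 110 by 150 by 35 mm.

How it is judged:
On the way, in this order (a step that is already met when the one before it is completed fails the run):
1. the leaf is flipped fully down (hinge below 0.05 rad) (value of joint leaf below 0.05 rad), for 0.2 s.
2. with the leaf down, the batten is flush along the fence and its end bears on the leaf with at least 4 N (value of joint leaf below 0.05 rad and contact force between batten and stop above 4 N and x of near_corner in the frame of gauge above -0.0025 m and angle between the y axis of batten and the y axis of gauge, either way round below 0.006 rad), for 0.3 s.
3. the leaf is flipped up again (hinge above 1.75 rad) (value of joint leaf above 1.75 rad), for 0.2 s.
At the end, for the whole second after the job is handed in: The leaf stands up (hinge above 1.75 rad); the batten lies at rest flat on the deck (within 3 mm and 0.01 rad), its end within 2 mm of the gauging plane, flush with the fence (gap below 2.5 mm at the stop end, parallel within 0.006 rad) (value of joint leaf above 1.75 rad and y of near_corner in the frame of gauge between -0.002 and 0.002 m and x of near_corner in the frame of gauge above -0.0025 m and angle between the y axis of batten and the y axis of gauge, either way round below 0.006 rad and z of near_corner in the frame of gauge below 0.003 m and angle between batten's own z axis and vertical below 0.01 rad and linear speed of batten below 0.01 m/s); the robot touches nothing.
It fails at once if the batten is driven against the flip stop with more than 20 N (contact force between batten and stop above 20 N).
It fails at once if a bystander is moved by more than 30 mm (distance of any of offcut, pencil, tape, square, cut_piece, drink_carton, screw_tray from where it was at the start of the episode above 0.03 m).
It also fails if it takes over 72 s, if anything falls off the work surface, if the arm or the gripper's body presses on something with over 40 N, if the wrist force passes 120 N, or if a joint passes its speed limit or range.

## Working session

There is one attempt and no reset: what is moved stays moved. The work goes in short steps, Python scripts to look and compute and a tool call to move; the robot and the scene stay as the last step left them, time stands still between calls to the robot, and variables do not carry over. Pictures are saved under pics/ and viewed, and the job is handed in when it is done.

Besides the shell and the picture viewer there is one more tool, called after "Call:" by a JSON object that holds its "fn" and its "kwargs", one argument or row to a line. arm_command: Moves the arm, as the interface text tells. Its arguments: {"type":"object","properties":{"steps":{"type":"array"},"fingers":{"type":"number"},"newtons":{"type":"number"}},"required":["steps"]}

```bash
ls; mkdir -p pics
python3 - <<'E'
from rig import arm
import cv2
o=arm.observe(); print({k:(v if not hasattr(v,'tolist') else [round(float(x),4) for x in v.ravel()]) if hasattr(v,'ravel') else v for k,v in o.items()})
for c in ['side','top','wrist']:
    cv2.imwrite(f'pics/{c}0.png',arm.read_camera(c))
    print(c,arm.calibration(c))
for c in ['side','top']:
    for n in ['gauge','pivot','handle','near_corner','stop','batten','blade','saw']:
        r=arm.landmark_of(c,n)
        print(c,n,[(round(d['score'],2),[round(float(x),4) for x in d['xyz']]) for d in r[:2]])
print(arm.observe()['t'])
E
```

```text
pics
{'t': 0.0, 'joints': [0.9037, 0.3812, 1.2983, -0.0, 1.4636, -0.2153], 'dq': [0.0007, 0.0024, 0.001, -0.0016, 0.0011, 0.0007], 'joint_torque': [0.0021, -44.8449, -23.1285, -0.0001, 0.0047, 0.0001], 'ee_pos': [0.2399, 0.4946, 0.2307], 'eef_rot': [-0.7035, -3.0612, 0.0021], 'contact_force': [0.8998, -0.9733, -0.6899], 'wrist_torque': [-0.0089, 0.0102, 0.0184], 'gripper_width': 0.08553116415081037}
side {'fx': 518.3004113831307, 'fy': 518.3004113831307, 'cx': 313.00189129281154, 'cy': 188.40521954614715, 'pose': array([[-0.63700688,  0.47453429, -0.60748616, -0.53823235],
       [-0.77060782, -0.37192862,  0.51752554,  0.76722175],
       [ 0.01964212,  0.79780092,  0.60260093,  1.11709424],
       [ 0.        ,  0.        ,  0.        ,  1.        ]])}
top {'fx': 466.8580982704979, 'fy': 466.8580982704979, 'cx': 317.61237608332203, 'cy': 194.5884134360961, 'pose': array([[ 2.35821731e-03,  9.89185368e-01, -1.46651785e-01,
         2.74192186e-01],
       [-9.99813647e-01, -4.77591967e-04, -1.92988094e-02,
        -1.07865933e-01],
       [-1.91601396e-02,  1.46669966e-01,  9.889999
[... 635 characters left out ...]
pivot []
side handle [(0.35, [0.5871, 0.0224, -0.0012])]
side near_corner []
side stop []
side batten [(0.87, [0.5223, 0.2792, 0.075])]
side blade [(0.58, [0.5523, 0.4338, 0.0692])]
side saw [(0.63, [0.5895, 0.0228, -0.0016]), (0.4, [0.4457, 0.1212, 0.0711])]
top gauge []
top pivot [(0.71, [0.5935, -0.1125, 0.1433]), (0.31, [0.5903, -0.1177, 0.22])]
top handle [(0.57, [0.5871, -0.1182, 0.218])]
top near_corner [(0.64, [0.5778, -0.0528, 0.07]), (0.19, [0.3098, -0.3781, -0.0027])]
top stop [(0.74, [0.6029, -0.1025, 0.1036]), (0.46, [0.5775, -0.0509, 0.0728])]
top batten [(0.74, [0.5227, 0.277, 0.069])]
top blade [(0.82, [0.5517, 0.4324, 0.0703])]
top saw [(0.84, [0.5871, 0.0257, 0.0005])]
0.95
```

View pics/side0.png

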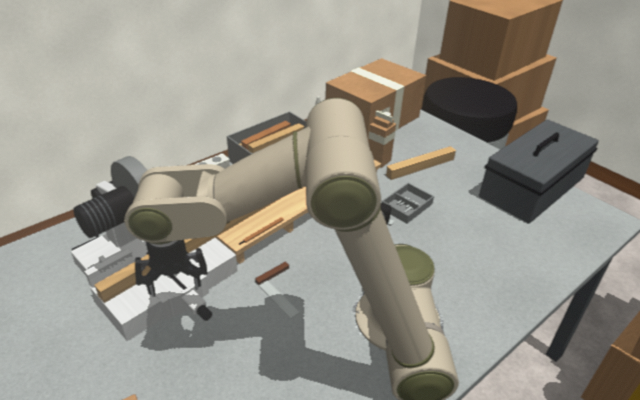

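View pics/top0.png

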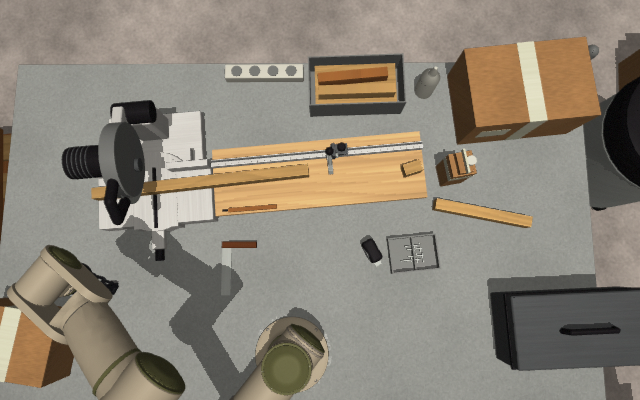

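View pics/wrist0.png

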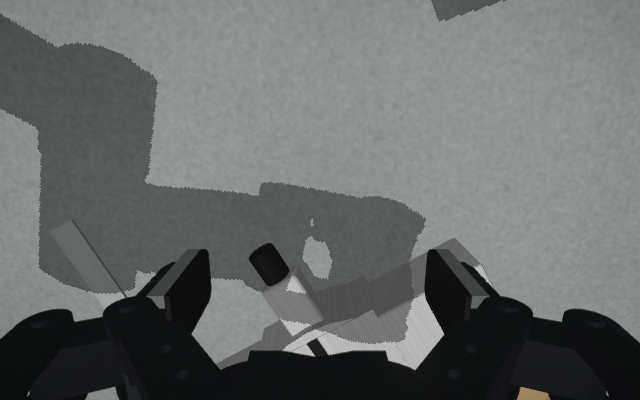

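```bash
cat > h.py <<'E'
from rig import arm
import numpy as np, cv2
from scipy.spatial.transform import Rotation as R
np.set_printoptions(precision=4,suppress=True)
def st():
    o=arm.observe(); return np.array(o['ee_pos']),R.from_rotvec(o['eef_rot']),o
def plan(p,yaw=None,n=None):
    """yaw: deg of tool y in world, tool down. prints per-row numbers (turn spread, shifts in current->moving tool axes)"""
    p0,r0,o=st()
    if yaw is None: rt=r0
    else:
        a=np.radians(yaw); y=np.array([np.cos(a),np.sin(a),0]); z=np.array([0,0,-1.]); x=np.cross(y,z)
        rt=R.from_matrix(np.c_[x,y,z])
    rv=(r0.inv()*rt).as_rotvec(); d=np.asarray(p)-p0
    N=max(np.linalg.norm(d)/.038,np.degrees(np.linalg.norm(rv))/4.9); N=n or int(np.ceil(N))
    print('rows',N)
    for k in range(N):
        rk=r0*R.from_rotvec(rv*k/N)
        print([round(float(v),2) for v in np.r_[rk.inv().apply(d/N)/.04,np.degrees(rv)/N/5]])
def show(c,name):
    im=arm.read_camera(c); cv2.imwrite(f'pics/{name}.png',im); return im
def lm(c,*names):
    for n in names:
        print(c,n,[(round(d['score'],2),np.array(d['xyz'])) for d in arm.landmark_of(c,n)[:2]])
def s():
    p,r,o=st(); m=r.as_matrix()
    print('t',round(o['t'],2),'p',p,'yaw',np.degrees(np.arctan2(m[1,1],m[0,1])),'z',m[:,2],'F',np.array(o['contact_force']),'w',o['gripper_width'])
E
python3 - <<'E'
from h import *
s(); plan([0.24,0.2,0.35],95)
E
```

```text
t 0.95 p [0.2401 0.4948 0.2313] yaw 64.11258543510253 z [ 0. -0. -1.] F [ 0.1278  0.0071 -0.3488] w 0.08577597469586958
rows 9
[-0.36, -0.74, -0.33, -0.0, 0.0, -0.69]
[-0.31, -0.76, -0.33, -0.0, 0.0, -0.69]
[-0.27, -0.77, -0.33, -0.0, 0.0, -0.69]
[-0.22, -0.79, -0.33, -0.0, 0.0, -0.69]
[-0.17, -0.8, -0.33, -0.0, 0.0, -0.69]
[-0.12, -0.81, -0.33, -0.0, 0.0, -0.69]
[-0.08, -0.82, -0.33, -0.0, 0.0, -0.69]
[-0.03, -0.82, -0.33, -0.0, 0.0, -0.69]
[0.02, -0.82, -0.33, -0.0, 0.0, -0.69]
```

Call:
{"fn": "arm_command", "kwargs": {
  "steps": [
    [[-0.36,-0.74,-0.33,0,0,-0.69],[-0.31,-0.76,-0.33,0,0,-0.69],[-0.27,-0.77,-0.33,0,0,-0.69],[-0.22,-0.79,-0.33,0,0,-0.69],[-0.17,-0.8,-0.33,0,0,-0.69],[-0.12,-0.81,-0.33,0,0,-0.69],[-0.08,-0.82,-0.33,0,0,-0.69],[-0.03,-0.82,-0.33,0,0,-0.69],[0.02,-0.82,-0.33,0,0,-0.69]]
  ],
  "fingers": 0.1
}}

```text
t: 1.85
ee_pos: [0.2416, 0.1915, 0.3525]
eef_rot: [0.185, -3.135, 0.004]
contact_force: [0.4, -0.8, 0.2]
gripper_width: 0.0469
```

Run:
```python
from h import *
s(); plan([0.48,-0.07,0.38],95)
```

```text
t 1.85 p [0.2416 0.1915 0.3525] yaw 96.75014756082352 z [-0.0009 -0.0028 -1.    ] F [ 0.3896 -0.8405  0.1689] w 0.04693017238686797
rows 10
[-0.52, -0.72, -0.07, -0.0, -0.0, 0.04]
[-0.52, -0.72, -0.07, -0.0, -0.0, 0.04]
[-0.52, -0.72, -0.07, -0.0, -0.0, 0.04]
[-0.52, -0.71, -0.07, -0.0, -0.0, 0.04]
[-0.52, -0.71, -0.07, -0.0, -0.0, 0.04]
[-0.53, -0.71, -0.07, -0.0, -0.0, 0.04]
[-0.53, -0.71, -0.07, -0.0, -0.0, 0.04]
[-0.53, -0.71, -0.07, -0.0, -0.0, 0.04]
[-0.53, -0.71, -0.07, -0.0, -0.0, 0.04]
[-0.53, -0.7, -0.07, -0.0, -0.0, 0.04]
```

Call:
{"fn": "arm_command", "kwargs": {
  "steps": [
    [[-0.52,-0.72,-0.07,0,0,0.04],[-0.52,-0.72,-0.07,0,0,0.04],[-0.52,-0.72,-0.07,0,0,0.04],[-0.52,-0.72,-0.07,0,0,0.04],[-0.52,-0.72,-0.07,0,0,0.04],[-0.52,-0.72,-0.07,0,0,0.04],[-0.52,-0.72,-0.07,0,0,0.04],[-0.52,-0.72,-0.07,0,0,0.04],[-0.52,-0.72,-0.07,0,0,0.04],[-0.52,-0.72,-0.07,0,0,0.04],[0,0,0,0,0,0]]
  ]
}}

```text
t: 2.95
ee_pos: [0.484, -0.0897, 0.3865]
eef_rot: [-0.124, 3.13, -0.003]
contact_force: [-0.5, 1.0, -0.4]
gripper_width: 0.0468
```

Run:
```python
from h import *
s(); show('wrist','w1'); show('top','t1')
lm('wrist','gauge','pivot','handle','near_corner','stop')
lm('top','pivot','handle','near_corner','gauge')
lm('side','pivot','handle','near_corner','gauge')
s()
```

```text
t 2.95 p [ 0.484  -0.0897  0.3865] yaw 94.51858972298038 z [ 0.0092 -0.0017 -1.    ] F [-0.4851  0.951  -0.4205] w 0.046778248140072504
wrist gauge []
wrist pivot [(0.64, array([ 0.5921, -0.1111,  0.1414])), (0.51, array([ 0.5932, -0.1132,  0.2155]))]
wrist handle [(0.65, array([ 0.5942, -0.1114,  0.2197]))]
wrist near_corner [(0.78, array([ 0.5738, -0.0514,  0.0694]))]
wrist stop [(0.58, array([ 0.6029, -0.1097,  0.0953]))]
top pivot []
top handle []
top near_corner []
top gauge []
side pivot []
side handle [(0.35, array([ 0.5871,  0.0224, -0.0012]))]
side near_corner []
side gauge [(0.58, array([0.551 , 0.4322, 0.0678]))]
t 3.7 p [ 0.4822 -0.0868  0.3878] yaw 94.68896431234347 z [ 0.0108 -0.002  -0.9999] F [-0.0278 -0.2662 -0.9398] w 0.04697186821575348
```

View pics/w1.png

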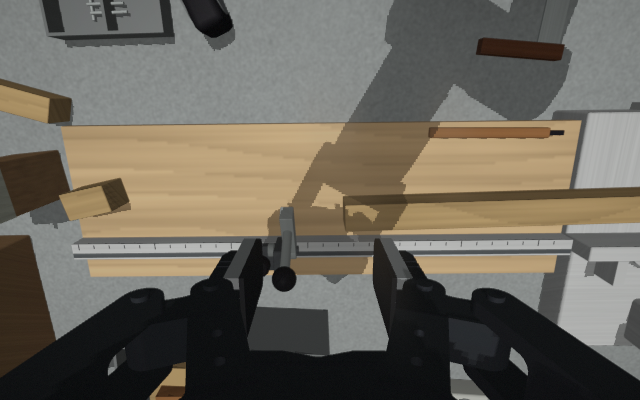

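Run:
```python
import cv2
im=cv2.imread('pics/w1.png')
cv2.imwrite('pics/w1z.png',cv2.resize(im[180:310,210:410],None,fx=4,fy=4,interpolation=cv2.INTER_CUBIC))
im=cv2.imread('pics/top0.png')
cv2.imwrite('pics/t0z.png',cv2.resize(im[120:220,280:440],None,fx=5,fy=5,interpolation=cv2.INTER_CUBIC))
```

```text
(no output)
```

View pics/w1z.png

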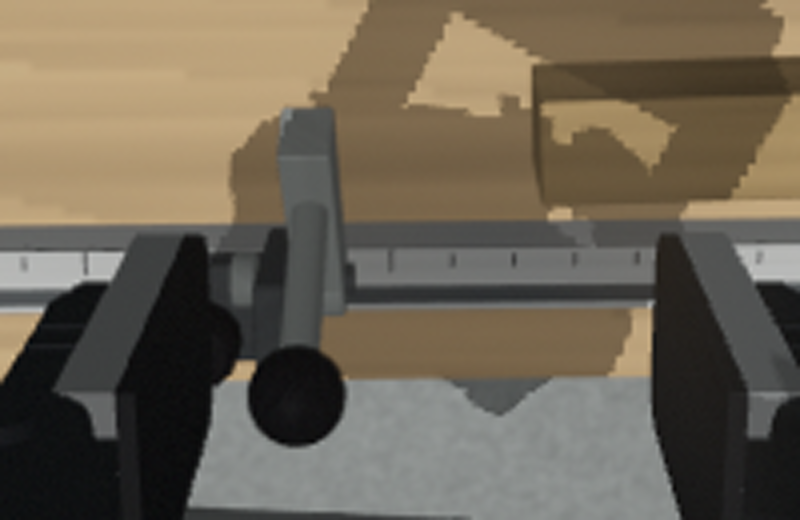

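View pics/t0z.png

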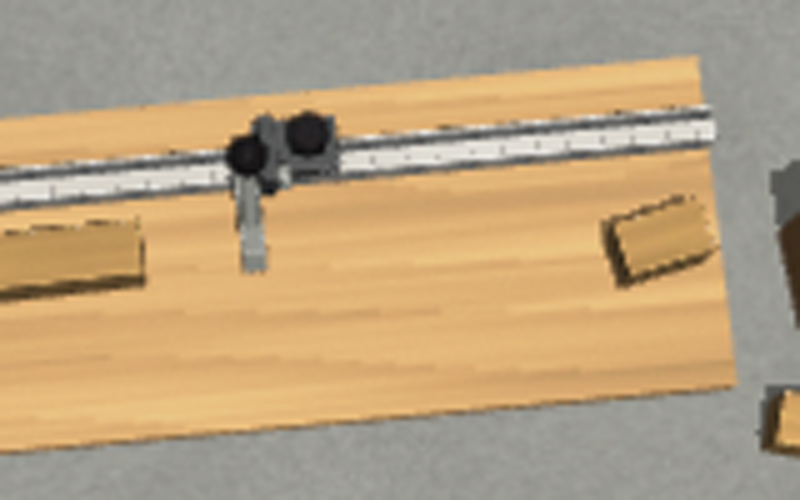

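```bash
cat >> h.py <<'E'
def camw(p,r):
    T=np.eye(4);T[:3,:3]=r.as_matrix();T[:3,3]=p
    return T@arm.calibration('wrist')['T_tool_cam']
def ray(c,uv,p=None,r=None):
    K=arm.calibration(c); P=K['pose'] if 'pose' in K else camw(p,r)
    d=np.array([(uv[0]-K['cx'])/K['fx'],-(uv[1]-K['cy'])/K['fy'],-1.])
    d=P[:3,:3]@d; return P[:3,3],d/np.linalg.norm(d)
def atz(c,uv,z,p=None,r=None):
    o,d=ray(c,uv,p,r); return o+d*(z-o[2])/d[2]
def tri(rays):
    A=np.zeros((3,3));b=np.zeros(3)
    for o,d in rays:
        M=np.eye(3)-np.outer(d,d);A+=M;b+=M@o
    x=np.linalg.solve(A,b); return x,[np.linalg.norm((np.eye(3)-np.outer(d,d))@(x-o)) for o,d in rays]
E
python3 - <<'E'
from h import *
p=np.array([0.484,-0.0897,0.3865]); r=R.from_rotvec([-0.124,3.13,-0.003])
zw=lambda x,y:(210+x/4,180+y/4); zt=lambda x,y:(280+x/5,120+y/5)
print('ball',tri([ray('wrist',zw(297,396),p,r),ray('top',zt(247,154))]))
for z in [.21,.217,.224]: print(z,atz('wrist',zw(297,396),z,p,r),atz('top',zt(247,154),z))
print('fence base w',[atz('wrist',zw(x,y),.07,p,r) for x,y in[(20,226),(780,219)]])
print('fence top w',[atz('wrist',zw(x,y),.095,p,r) for x,y in[(20,252),(780,244)]])
print('fence top t',[atz('top',zt(*q),.095) for q in[(20,208),(700,145)]])
# batten end top corner
print('batten top w',atz('wrist',zw(545,203),.115,p,r),atz('wrist',zw(533,100),.115,p,r), 'front bottom', atz('wrist',zw(532,65),.07,p,r))
print('batten top t',atz('top',zt(143,221),.115),atz('top',zt(145,284),.115))
# far end top in full top image
E
```

```text
ball (array([ 0.5865, -0.1143,  0.2255]), [np.float64(0.0014416923426341375), np.float64(0.0014416923426341039)])
0.21 [ 0.5954 -0.1138  0.21  ] [ 0.5901 -0.1158  0.21  ]
0.217 [ 0.5915 -0.1134  0.217 ] [ 0.5884 -0.1157  0.217 ]
0.224 [ 0.5877 -0.1129  0.224 ] [ 0.5866 -0.1157  0.224 ]
fence base w [array([ 0.6158, -0.2208,  0.07  ]), array([0.5921, 0.0391, 0.07  ])]
fence top w [array([ 0.6142, -0.2139,  0.095 ]), array([0.5913, 0.0331, 0.095 ])]
fence top t [array([0.5846, 0.023 , 0.095 ]), array([ 0.6233, -0.3943,  0.095 ])]
batten top w [ 0.5758 -0.047   0.115 ] [ 0.543 -0.054  0.115] front bottom [ 0.5444 -0.0511  0.07  ]
batten top t [ 0.572  -0.0534  0.115 ] [ 0.5333 -0.0548  0.115 ]
```

Run:
```python
import cv2
im=cv2.imread('pics/top0.png')
cv2.imwrite('pics/t0y.png',cv2.resize(im[130:230,80:320],None,fx=3.3,fy=3.3,interpolation=cv2.INTER_CUBIC))
```

```text
(no output)
```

View pics/t0y.png

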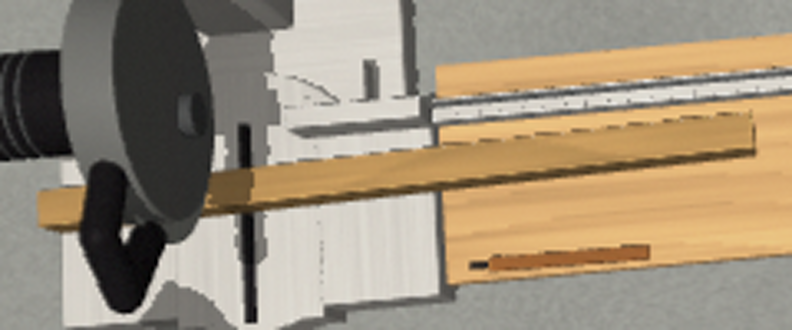

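Run:
```python
from h import *
s(); plan([0.591,-0.114,0.26],95.3,6)
```

```text
t 3.7 p [ 0.4822 -0.0868  0.3878] yaw 94.68896431234347 z [ 0.0108 -0.002  -0.9999] F [-0.0278 -0.2662 -0.9398] w 0.04697186821575348
rows 6
[-0.44, -0.15, 0.54, -0.01, 0.02, -0.02]
[-0.44, -0.15, 0.54, -0.01, 0.02, -0.02]
[-0.44, -0.15, 0.54, -0.01, 0.02, -0.02]
[-0.44, -0.15, 0.53, -0.01, 0.02, -0.02]
[-0.44, -0.15, 0.53, -0.01, 0.02, -0.02]
[-0.44, -0.15, 0.53, -0.01, 0.02, -0.02]
```

Call:
{"fn": "arm_command", "kwargs": {
  "steps": [
    [[-0.44,-0.15,0.54,-0.01,0.02,-0.02],[-0.44,-0.15,0.54,-0.01,0.02,-0.02],[-0.44,-0.15,0.54,-0.01,0.02,-0.02],[-0.44,-0.15,0.54,-0.01,0.02,-0.02],[-0.44,-0.15,0.54,-0.01,0.02,-0.02],[-0.44,-0.15,0.54,-0.01,0.02,-0.02],[0,0,0,0,0,0],[0,0,0,0,0,0]]
  ]
}}

```text
t: 4.5
ee_pos: [0.5956, -0.1147, 0.2558]
eef_rot: [-0.145, 3.136, 0.001]
contact_force: [-0.8, 0.2, 0.3]
gripper_width: 0.0473
```

Run:
```python
from h import *
s(); show('wrist','w2');show('top','t2')
lm('wrist','handle','pivot');s(); plan([0.591,-0.114,0.196],95.3)
```

```text
t 4.5 p [ 0.5956 -0.1147  0.2558] yaw 95.30114015153246 z [ 0.0025  0.001  -1.    ] F [-0.7564  0.1757  0.3247] w 0.04728099680904277
wrist handle [(0.8, array([ 0.5932, -0.1136,  0.218 ]))]
wrist pivot [(0.69, array([ 0.5925, -0.1104,  0.1399])), (0.66, array([ 0.5724, -0.0512,  0.0703]))]
t 4.7 p [ 0.5954 -0.1147  0.2568] yaw 95.2956251679793 z [ 0.0043  0.0002 -1.    ] F [-0.5008  0.6102  0.2986] w 0.04669551547747175
rows 2
[0.06, 0.01, 0.76, -0.0, 0.02, -0.0]
[0.06, 0.01, 0.76, -0.0, 0.02, -0.0]
```

View pics/w2.png

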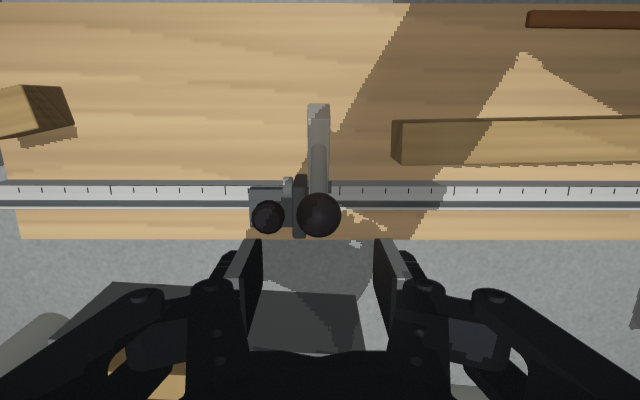

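View pics/t2.png

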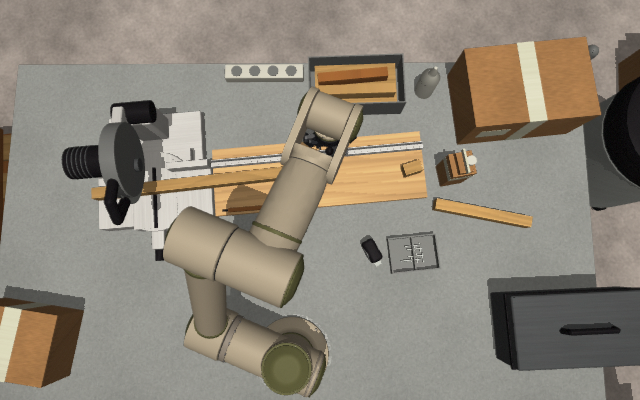

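Run:
```python
from h import *
p=np.array([0.5956,-0.1147,0.2558]); r=R.from_rotvec([-0.145,3.136,0.001])
for z in (.212,.217): print(atz('wrist',(318.5,215),z,p,r))
print('fence top edge .095', [atz('wrist',q,.095,p,r) for q in[(20,186),(600,186)]],'base',[atz('wrist',q,.07,p,r) for q in[(20,181),(600,181)]])
print('leaf sides tip', [atz('wrist',q,.11,p,r) for q in[(308,105),(329.5,105)]])
print('batten end', [atz('wrist',q,.115,p,r) for q in[(400,166),(401,122)]],[atz('wrist',q,.07,p,r) for q in[(391,120)]])
```

```text
[ 0.5928 -0.1141  0.212 ]
[ 0.5912 -0.1143  0.217 ]
fence top edge .095 [array([ 0.629 , -0.3717,  0.095 ]), array([0.5819, 0.1322, 0.095 ])] base [array([ 0.6321, -0.3918,  0.07  ]), array([0.5813, 0.1515, 0.07  ])]
leaf sides tip [array([ 0.537 , -0.1272,  0.11  ]), array([ 0.5355, -0.1105,  0.11  ])]
batten end [array([ 0.5774, -0.0494,  0.115 ]), array([ 0.543, -0.054,  0.115])] [array([ 0.5439, -0.0527,  0.07  ])]
```

Call:
{"fn": "arm_command", "kwargs": {
  "steps": [
    [[0.05,-0.01,0.5,0,0.02,0],[0.04,0,0.5,0,0.02,0],[0,0,0.5,0,0.02,0],[0,0,0,0,0,0]]
  ]
}}

```text
t: 5.1
ee_pos: [0.5916, -0.1154, 0.2007]
eef_rot: [-0.145, 3.131, -0.007]
contact_force: [-0.1, -0.6, -1.0]
gripper_width: 0.047
```

Call:
{"fn": "arm_command", "kwargs": {
  "steps": [
    [[0,0,0,0,0,0],[0,0,0,0,0,0],[0,0,0,0,0,0],[0,0,0,0,0,0]]
  ],
  "fingers": -1,
  "newtons": 20
}}

```text
t: 5.5
ee_pos: [0.5916, -0.1146, 0.2032]
eef_rot: [-0.145, 3.128, -0.006]
contact_force: [2.8, -0.8, -7.0]
gripper_width: 0.0221
```

Run:
```python
from h import *
s(); show('wrist','w3')
```

```text
t 5.5 p [ 0.5916 -0.1146  0.2032] yaw 95.32261474399354 z [ 0.0099 -0.0034 -0.9999] F [ 2.8228 -0.7685 -6.9753] w 0.022067508032259743
```

View pics/w3.png

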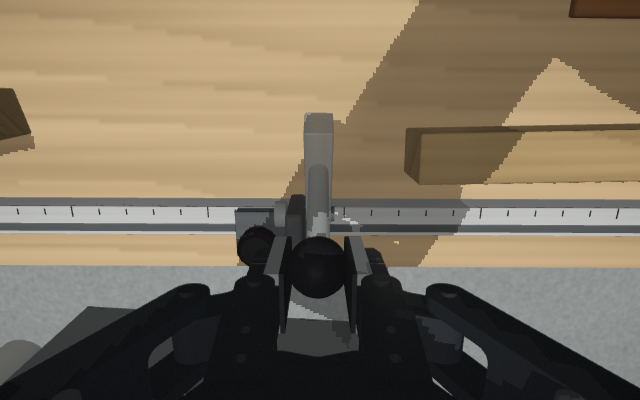

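Call:
{"fn": "arm_command", "kwargs": {
  "steps": [
    [[0.19,0,0.01,0,0.02,0],[0.2,0,0.03,0,0.02,0],[0.2,0,0.05,0,0.02,0],[0.19,0,0.07,0,0.02,0],[0.18,0,0.09,0,0.02,0],[0.17,0,0.11,0,0,0],[0.16,0,0.12,0,0,0]]
  ]
}}

```text
t: 6.25
ee_pos: [0.5385, -0.1195, 0.1853]
eef_rot: [-0.146, 3.128, -0.009]
contact_force: [4.7, 2.5, -3.9]
gripper_width: 0.022
```

Run:
```python
from h import *
s()
```

```text
t 6.25 p [ 0.5385 -0.1195  0.1853] yaw 95.34406114641364 z [ 0.0101 -0.0052 -0.9999] F [ 4.7366  2.5278 -3.95  ] w 0.022020108330468385
```

Call:
{"fn": "arm_command", "kwargs": {
  "steps": [
    [[0.13,0,0.14,0,0.02,0],[0.12,0,0.15,0,0.02,0],[0.1,0,0.16,0,0.02,0],[0.09,0,0.17,0,0,0],[0.07,0,0.18,0,0,0],[0.05,0,0.19,0,0,0],[0.03,0,0.19,0,0,0]]
  ]
}}

```text
t: 6.95
ee_pos: [0.5113, -0.122, 0.1349]
eef_rot: [-0.146, 3.136, -0.009]
contact_force: [0.2, 2.9, 2.7]
gripper_width: 0.0223
```

Run:
```python
from h import *
s()
```

```text
t 6.95 p [ 0.5113 -0.122   0.1349] yaw 95.34677574733882 z [ 0.0022 -0.0058 -1.    ] F [0.2079 2.9493 2.6538] w 0.02229848040497555
```

Call:
{"fn": "arm_command", "kwargs": {
  "steps": [
    [[0.01,0,0.19,0,0,0],[-0.01,0,0.19,0,0,0],[-0.03,0,0.19,0,0,0],[-0.05,0,0.19,0,0,0],[-0.07,0,0.18,0,0,0],[-0.08,0,0.17,0,0,0]]
  ]
}}

```text
t: 7.55
ee_pos: [0.5205, -0.1212, 0.0857]
eef_rot: [0.146, -3.138, 0.008]
contact_force: [-0.5, 2.8, 2.6]
gripper_width: 0.0221
```

Run:
```python
from h import *
s()
```

```text
t 7.55 p [ 0.5205 -0.1212  0.0857] yaw 95.34499651838466 z [-0.0001 -0.005  -1.    ] F [-0.4621  2.7928  2.5741] w 0.022059196514973754
```

Nearly down; push gently on until the end stop is felt.

Call:
{"fn": "arm_command", "kwargs": {
  "steps": [
    [[-0.08,0,0.12,0,0,0],[-0.08,0,0.12,0,0,0],[-0.1,0,0.15,0,0,0],[-0.1,0,0.15,0,0,0]]
  ]
}}

```text
t: 7.95
ee_pos: [0.5316, -0.1203, 0.0698]
eef_rot: [0.15, -3.129, 0.012]
contact_force: [-45.7, 4.2, 89.1]
gripper_width: 0.0225
```

Run:
```python
from h import *
s();show('wrist','w4')
lm('wrist','handle','pivot','gauge','near_corner')
```

```text
t 7.95 p [ 0.5316 -0.1203  0.0698] yaw 95.49898804659803 z [-0.009  -0.0082 -0.9999] F [-45.697    4.2287  89.1282] w 0.022511463413803216
wrist handle [(0.6, array([ 0.5336, -0.1202,  0.0963]))]
wrist pivot []
wrist gauge []
wrist near_corner [(0.98, array([ 0.571 , -0.0487,  0.0707]))]
```

View pics/w4.png

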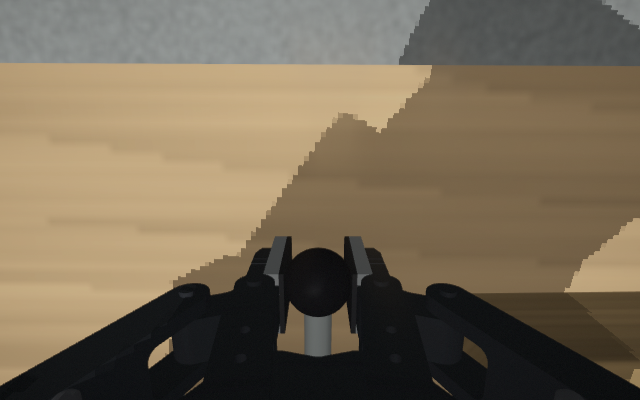

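Call:
{"fn": "arm_command", "kwargs": {
  "steps": [
    [[0.04,0,-0.06,0,0,0],[0,0,0,0,0,0]]
  ]
}}

```text
t: 8.4
ee_pos: [0.5294, -0.1205, 0.0734]
eef_rot: [0.15, -3.13, 0.014]
contact_force: [-1.6, 2.2, -0.2]
gripper_width: 0.0224
```

Run:
```python
from h import *
s()
```

```text
t 8.4 p [ 0.5294 -0.1205  0.0734] yaw 95.50413039951553 z [-0.0079 -0.0093 -0.9999] F [-1.6326  2.1985 -0.2365] w 0.022394469384455794
```

Call:
{"fn": "arm_command", "kwargs": {
  "steps": [
    [[0,0,0,0,0,0],[0,0,0,0,0,0],[0,0,0,0,0,0],[0,0,-0.3,0,-0.1,0],[0,0,-0.8,0,0,0],[0,0,-0.9,0,0,0],[0,0,-0.9,0,0,0],[0.3,0,-0.9,0,0,0],[0.3,0,-0.8,0,0,0],[0,0,0,0,0,0]]
  ],
  "fingers": 0.1
}}

```text
t: 9.4
ee_pos: [0.5065, -0.1222, 0.2671]
eef_rot: [-0.151, 3.131, -0.018]
contact_force: [0.0, -0.8, 0.8]
gripper_width: 0.0471
```

Run:
```python
from h import *
s();show('wrist','w5')
lm('wrist','handle','pivot','gauge','near_corner')
s()
```

```text
t 9.4 p [ 0.5065 -0.1222  0.2671] yaw 95.52993037238694 z [ 0.0077 -0.0109 -0.9999] F [ 0.0053 -0.7954  0.7609] w 0.047077909830050356
wrist handle [(0.7, array([ 0.531 , -0.1194,  0.1009]))]
wrist pivot [(0.7, array([ 0.5923, -0.1123,  0.1389]))]
wrist gauge [(0.82, array([ 0.6042, -0.1075,  0.067 ]))]
wrist near_corner [(0.74, array([ 0.574 , -0.0472,  0.0719]))]
t 9.65 p [ 0.5059 -0.1215  0.2606] yaw 95.55161161198264 z [-0.0028 -0.0056 -1.    ] F [-0.0406 -0.316  -0.5028] w 0.04714182953420454
```

View pics/w5.png

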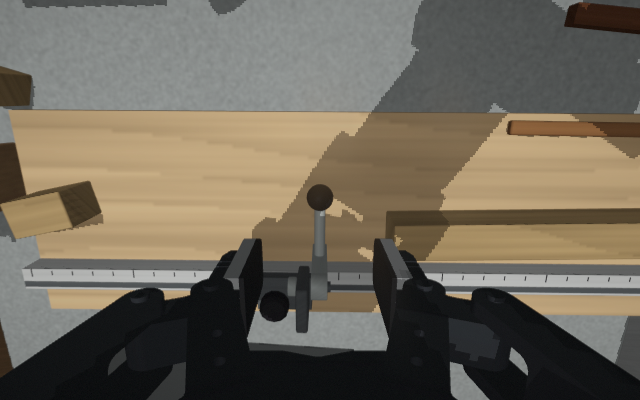

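```bash
python3 - <<'E'
from h import *
print(np.array(arm.observe()['joints']))
p=np.array([0.5065,-0.1222,0.2671]); r=R.from_rotvec([-0.151,3.131,-0.018])
print('ball',[atz('wrist',(320,198),z,p,r) for z in(.095,.098,.105)])
print('fence top',[atz('wrist',q,.095,p,r) for q in[(60,269),(560,276)]])
print('batten back top',[atz('wrist',q,.115,p,r) for q in[(600,255)]])
plan([0.50,0.19,0.26],6)
E
python3 -c "
import cv2
im=cv2.imread('pics/w5.png')
cv2.imwrite('pics/w5z.png',cv2.resize(im[170:320,370:640],None,fx=2.9,fy=2.9,interpolation=cv2.INTER_CUBIC))"
```

```text
[-0.4603  0.3088  1.3215 -0.0063  1.5114 -2.1276]
ball [array([ 0.5304, -0.1193,  0.095 ]), array([ 0.5295, -0.1194,  0.098 ]), array([ 0.5276, -0.1195,  0.105 ])]
fence top [array([ 0.6275, -0.3645,  0.095 ]), array([0.5849, 0.1186, 0.095 ])]
batten back top [array([0.552 , 0.1323, 0.115 ])]
rows 19
[-0.03, 0.41, -0.0, -0.0, 0.0, 0.94]
[0.0, 0.41, -0.0, -0.0, 0.0, 0.94]
[0.04, 0.41, -0.0, -0.0, 0.0, 0.94]
[0.07, 0.4, -0.0, -0.0, 0.0, 0.94]
[0.1, 0.4, -0.0, -0.0, 0.0, 0.94]
[0.13, 0.39, -0.0, -0.0, 0.0, 0.94]
[0.17, 0.38, -0.0, -0.0, 0.0, 0.94]
[0.2, 0.36, -0.0, -0.0, 0.0, 0.94]
[0.22, 0.34, -0.0, -0.0, 0.0, 0.94]
[0.25, 0.32, -0.0, -0.0, 0.0, 0.94]
[0.28, 0.3, 0.0, -0.0, 0.0, 0.94]
[0.3, 0.28, 0.0, -0.0, 0.0, 0.94]
[0.32, 0.25, 0.0, -0.0, 0.0, 0.94]
[0.34, 0.22, 0.0, -0.0, 0.0, 0.94]
[0.36, 0.2, 0.0, -0.0, 0.0, 0.94]
[0.38, 0.17, 0.0, -0.0, 0.0, 0.94]
[0.39, 0.13, 0.0, -0.0, 0.0, 0.94]
[0.4, 0.1, 0.0, -0.0, 0.0, 0.94]
[0.4, 0.07, 0.0, -0.0, 0.0, 0.94]
```

View pics/w5z.png

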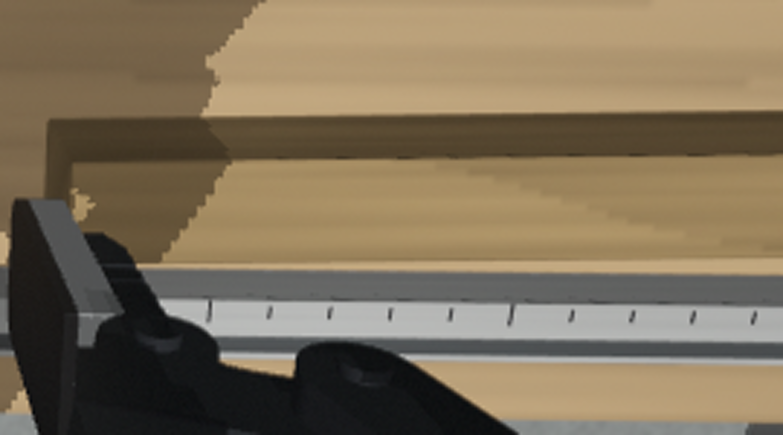

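Call:
{"fn": "arm_command", "kwargs": {
  "steps": [
    [[-0.03,0.41,0,0,0,0.94],[0,0.41,0,0,0,0.94],[0.04,0.41,0,0,0,0.94],[0.07,0.4,0,0,0,0.94],[0.1,0.4,0,0,0,0.94],[0.13,0.39,0,0,0,0.94],[0.17,0.38,0,0,0,0.94],[0.2,0.36,0,0,0,0.94],[0.22,0.34,0,0,0,0.94],[0.25,0.32,0,0,0,0.94],[0.28,0.3,0,0,0,0.94],[0.3,0.28,0,0,0,0.94],[0.32,0.25,0,0,0,0.94],[0.34,0.22,0,0,0,0.94],[0.36,0.2,0,0,0,0.94],[0.38,0.17,0,0,0,0.94],[0.39,0.13,0,0,0,0.94],[0.4,0.1,0,0,0,0.94],[0.4,0.07,0,0,0,0.94],[0,0,0,0,0,0]]
  ],
  "fingers": 0.4
}}

```text
t: 11.65
ee_pos: [0.5058, 0.2046, 0.2333]
eef_rot: [-2.143, -2.242, 0.056]
contact_force: [-0.1, -0.9, -0.2]
gripper_width: 0.0599
```

Run:
```python
from h import *
s();show('wrist','w6');print(arm.observe()['eef_rot'])
lm('wrist','handle','pivot','near_corner','batten')
s()
```

```text
t 11.65 p [0.5058 0.2046 0.2333] yaw 2.5858935320803877 z [-0.0539  0.0014 -0.9985] F [-0.1155 -0.8796 -0.1922] w 0.05985091028328447
[-2.1409 -2.2436  0.057 ]
wrist handle []
wrist pivot []
wrist near_corner []
wrist batten [(0.92, array([0.5181, 0.2738, 0.0673]))]
t 11.9 p [0.5062 0.2026 0.2345] yaw 2.56037006808759 z [-0.0518  0.0014 -0.9987] F [ 0.3     1.0067 -0.0513] w 0.059745192381989595
```

View pics/w6.png

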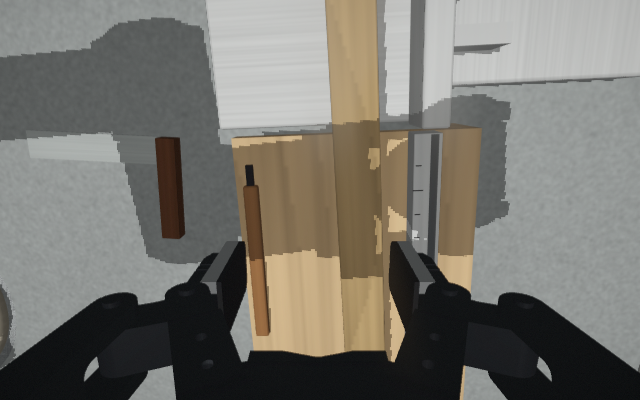

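Run:
```python
from h import *
plan([0.525,0.205,0.19],6.3,5)
```

```text
rows 5
[0.01, 0.11, 0.22, -0.12, -0.01, -0.15]
[0.01, 0.1, 0.22, -0.12, -0.01, -0.15]
[0.0, 0.1, 0.22, -0.12, -0.01, -0.15]
[0.0, 0.1, 0.22, -0.12, -0.01, -0.15]
[0.0, 0.1, 0.22, -0.12, -0.01, -0.15]
```

Call:
{"fn": "arm_command", "kwargs": {
  "steps": [
    [[0.01,0.1,0.22,-0.12,-0.01,-0.15],[0.01,0.1,0.22,-0.12,-0.01,-0.15],[0.01,0.1,0.22,-0.12,-0.01,-0.15],[0,0.1,0.22,-0.12,-0.01,-0.15],[0,0.1,0.22,-0.12,-0.01,-0.15],[0,0,0,0,0,0],[0,0,0,0,0,0]]
  ]
}}

```text
t: 12.6
ee_pos: [0.5262, 0.2007, 0.1895]
eef_rot: [2.092, 2.341, 0.005]
contact_force: [0.5, -0.2, 0.2]
gripper_width: 0.0596
```

Run:
```python
from h import *
s();print(arm.observe()['eef_rot']);im=show('wrist','w7')
cv2.imwrite('pics/w7z.png',cv2.resize(im[0:400,200:520],None,fx=1.5,fy=1.5))
```

```text
t 12.6 p [0.5262 0.2007 0.1895] yaw 6.429184139761077 z [ 0.0043  0.0008 -1.    ] F [ 0.5313 -0.2456  0.1514] w 0.05958275928202927
[2.0916 2.3405 0.0054]
```

View pics/w7z.png

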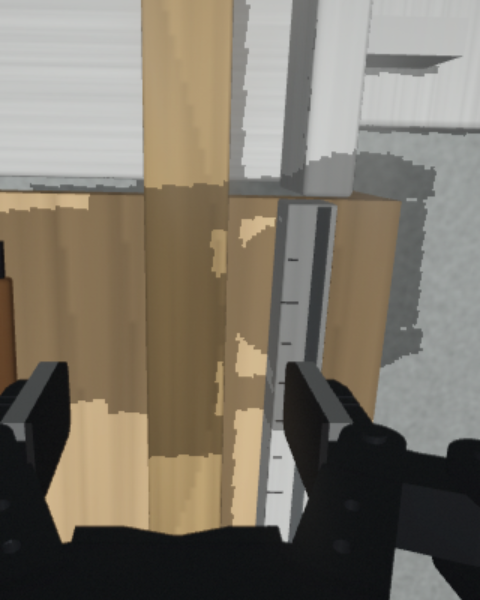

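Run:
```python
from h import *
p=np.array([0.5262,0.2007,0.1895]); r=R.from_rotvec([2.092,2.341,0.005])
L=[atz('wrist',q,.115,p,r) for q in[(294.7,0),(299.3,347)]];Rr=[atz('wrist',q,.115,p,r) for q in[(354.7,0),(350,333)]]
print(L,Rr)
for A in (L,Rr): d=A[0]-A[1]; print(-d[0]/d[1])
F=[atz('wrist',(200+x/1.5,y/1.5),.095,p,r) for x,y in[(277,205),(264,520)]];print(F,[-(F[0]-F[1])[0]/(F[0]-F[1])[1]])
for y in (.19,.2,.21):
  print(y,[A[1][0]+(y-A[1][1])*(A[0]-A[1])[0]/(A[0]-A[1])[1] for A in(L,Rr,F)])
```

```text
[array([0.5022, 0.3171, 0.115 ]), array([0.5269, 0.0962, 0.115 ])] [array([0.5349, 0.3209, 0.115 ]), array([0.5611, 0.1115, 0.115 ])]
0.11197125279395988
0.12507576598790568
[array([0.5673, 0.2477, 0.095 ]), array([0.5866, 0.0874, 0.095 ])] [np.float64(0.12059640237144834)]
0.19 [np.float64(0.5164037556612637), np.float64(0.5512853454516763), np.float64(0.5742437732372031)]
0.2 [np.float64(0.5152840431333242), np.float64(0.5500345877917973), np.float64(0.5730378092134887)]
0.21 [np.float64(0.5141643306053846), np.float64(0.5487838301319182), np.float64(0.5718318451897741)]
```

Call:
{"fn": "arm_command", "kwargs": {
  "steps": [
    [[0,0.08,0.45,0,0,0],[0,0.08,0.45,0,0,0],[0,0,0.45,0,0,0],[0,0,0.45,0,0,0],[0,0,0.3,0,0,0],[0,0,0.1,0,0,0],[0,0,0,0,0,0]]
  ]
}}

```text
t: 13.35
ee_pos: [0.5353, 0.2009, 0.1031]
eef_rot: [2.09, 2.336, 0.015]
contact_force: [-0.5, -0.6, -0.3]
gripper_width: 0.06
```

Run:
```python
from h import *
s();im=show('wrist','w8')
```

```text
t 13.35 p [0.5353 0.2009 0.1031] yaw 6.358779084813286 z [ 0.0118  0.002  -0.9999] F [-0.462  -0.5826 -0.2773] w 0.06001991282380292
```

View pics/w8.png

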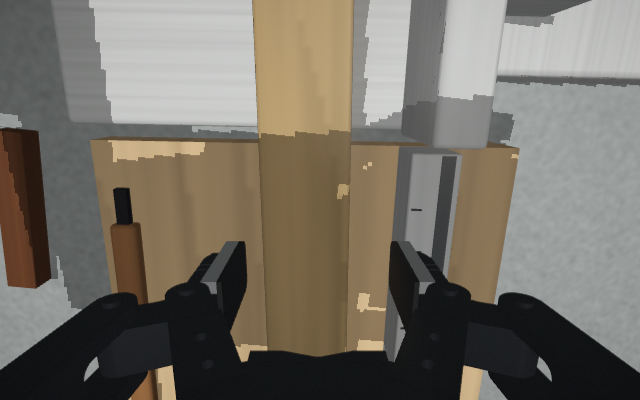

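Call:
{"fn": "arm_command", "kwargs": {
  "steps": [
    [[0,-0.08,0.1,0.13,0,0],[0,0,0.03,0,0,0]]
  ]
}}

```text
t: 13.6
ee_pos: [0.5327, 0.2007, 0.0995]
eef_rot: [2.094, 2.34, 0.004]
contact_force: [-0.3, 0.1, -0.0]
gripper_width: 0.0597
```

Call:
{"fn": "arm_command", "kwargs": {
  "steps": [
    [[0,0,0,0,0,0],[0,0,0,0,0,0],[0,0,0,0,0,0],[0,0,0,0,0,0]]
  ],
  "fingers": -1,
  "newtons": 30
}}

```text
t: 14.0
ee_pos: [0.5325, 0.2008, 0.1001]
eef_rot: [2.093, 2.341, 0.004]
contact_force: [-0.2, -0.5, -1.4]
gripper_width: 0.0334
```

Run:
```python
from h import *
s();im=show('wrist','w9')
```

```text
t 14.0 p [0.5325 0.2008 0.1001] yaw 6.386292492037999 z [ 0.003   0.0011 -1.    ] F [-0.1624 -0.5315 -1.3773] w 0.033427011914269424
```

View pics/w9.png

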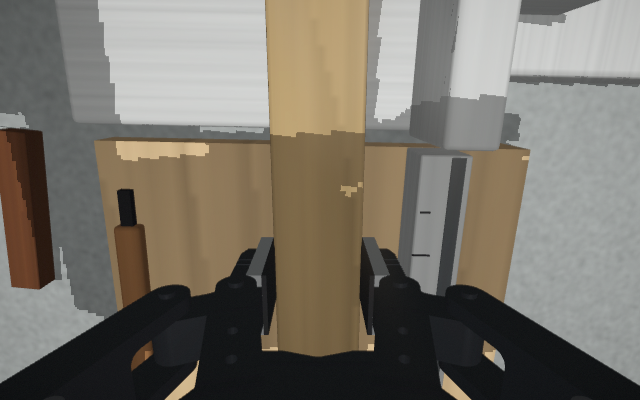

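Call:
{"fn": "arm_command", "kwargs": {
  "steps": [
    [[-0.1,0.11,0,0,0,0.05],[-0.1,0.11,0,0,0,0.05],[-0.1,0.11,0,0,0,0.05],[-0.1,0.1,0,0,0,0.04],[0,0,0,0,0,0]]
  ]
}}

```text
t: 14.55
ee_pos: [0.5521, 0.1862, 0.1001]
eef_rot: [-2.113, -2.324, -0.004]
contact_force: [0.2, 0.2, -0.3]
gripper_width: 0.0334
```

Run:
```python
from h import *
s();im=show('wrist','w10')
```

```text
t 14.55 p [0.5521 0.1862 0.1001] yaw 5.445671581215174 z [ 0.001   0.0022 -1.    ] F [ 0.1952  0.1827 -0.2645] w 0.03342034851855533
```

View pics/w10.png

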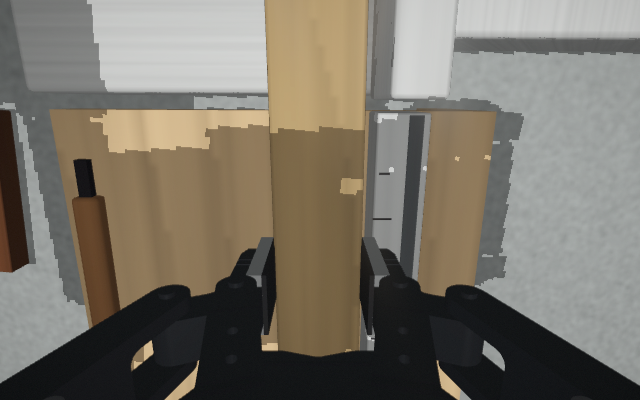

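Call:
{"fn": "arm_command", "kwargs": {
  "steps": [
    [[-0.1,0.06,0,0,0,0],[-0.1,0.05,0,0,0,0],[0,0,0,0,0,0]]
  ]
}}

```text
t: 14.9
ee_pos: [0.5576, 0.1784, 0.1001]
eef_rot: [-2.113, -2.324, -0.004]
contact_force: [-1.1, 0.1, 0.3]
gripper_width: 0.0335
```

Call:
{"fn": "arm_command", "kwargs": {
  "steps": [
    [[0,0.03,0,0,0,0],[0,0.03,0,0,0,0]]
  ]
}}

```text
t: 15.1
ee_pos: [0.558, 0.1784, 0.1001]
eef_rot: [-2.111, -2.321, 0.002]
contact_force: [-6.2, 0.5, 3.2]
gripper_width: 0.0332
```

Run:
```python
from h import *
s();print(np.array(arm.observe()['wrist_torque']));im=show('wrist','w11')
cv2.imwrite('pics/w11z.png',cv2.resize(im[0:360,240:480],None,fx=1.6*1.5,fy=1.6,interpolation=cv2.INTER_CUBIC))
im=show('top','t3'); cv2.imwrite('pics/t3z.png',cv2.resize(im[120:230,80:360],None,fx=2.8,fy=5,interpolation=cv2.INTER_CUBIC))
```

```text
t 15.1 p [0.558  0.1784 0.1001] yaw 5.4096100714608 z [-0.0037  0.0021 -1.    ] F [-6.164   0.5159  3.1968] w 0.03317758310664011
[0.1299 1.0895 0.0122]
```

View pics/w11z.png

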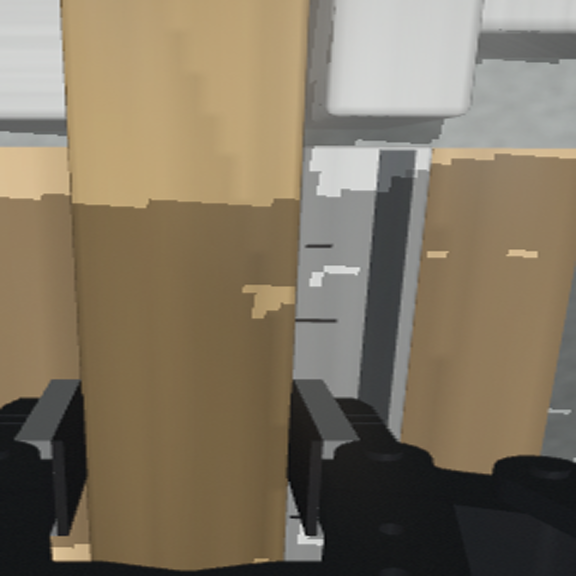

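View pics/t3z.png

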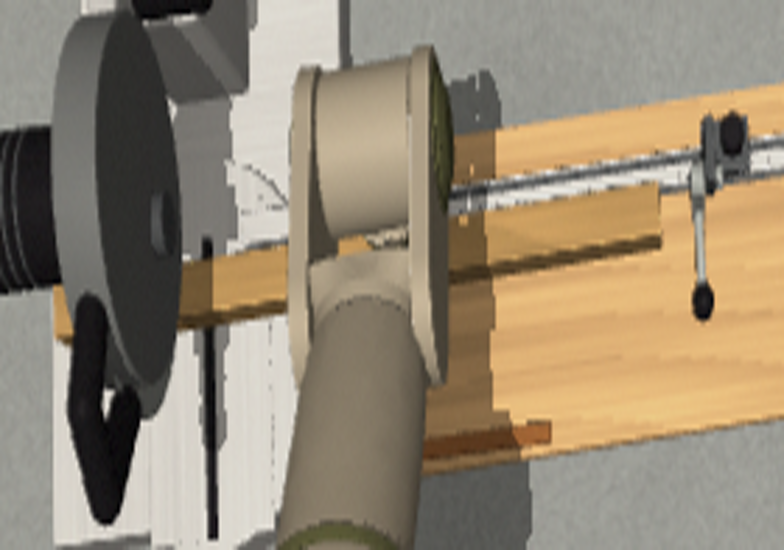

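Call:
{"fn": "arm_command", "kwargs": {
  "steps": [
    [[-0.12,0.015,0,0,0,0],[-0.12,0.015,0,0,0,0],[-0.12,0.015,0,0,0,0],[-0.12,0.015,0,0,0,0]]
  ]
}}

```text
t: 15.6
ee_pos: [0.5612, 0.1606, 0.1001]
eef_rot: [-2.111, -2.316, -0.001]
contact_force: [-6.1, 7.3, 2.9]
gripper_width: 0.0328
```

Run:
```python
from h import *
s();print(np.array(arm.observe()['wrist_torque']))
```

```text
t 15.6 p [0.5612 0.1606 0.1001] yaw 5.2937902306780655 z [-0.0056  0.0058 -1.    ] F [-6.0762  7.3092  2.9165] w 0.03283837870716812
[ 1.0867  0.818  -0.4712]
```

Call:
{"fn": "arm_command", "kwargs": {
  "steps": [
    [[-0.005,0.01,0,0,0,0],[-0.005,0.01,0,0,0,0]]
  ]
}}

```text
t: 15.8
ee_pos: [0.5613, 0.1601, 0.1002]
eef_rot: [-2.112, -2.312, 0.0]
contact_force: [-5.2, 6.7, 1.8]
gripper_width: 0.033
```

Run:
```python
from h import *
s();print(np.array(arm.observe()['wrist_torque']));im=show('top','t4'); cv2.imwrite('pics/t4z.png',cv2.resize(im[130:200,240:360],None,fx=6,fy=6,interpolation=cv2.INTER_CUBIC))
lm('top','near_corner','handle','gauge')
```

```text
t 15.8 p [0.5613 0.1601 0.1002] yaw 5.180769203157804 z [-0.0078  0.0071 -0.9999] F [-5.2312  6.6975  1.7981] w 0.03297884634124065
[ 0.9142  0.5956 -0.2459]
top near_corner [(0.63, array([ 0.5997, -0.094 ,  0.071 ]))]
top handle [(0.52, array([ 0.5248, -0.1205,  0.1015]))]
top gauge [(0.76, array([ 0.6085, -0.1056,  0.0692])), (0.47, array([0.5545, 0.2372, 0.0684]))]
```

View pics/t4z.png

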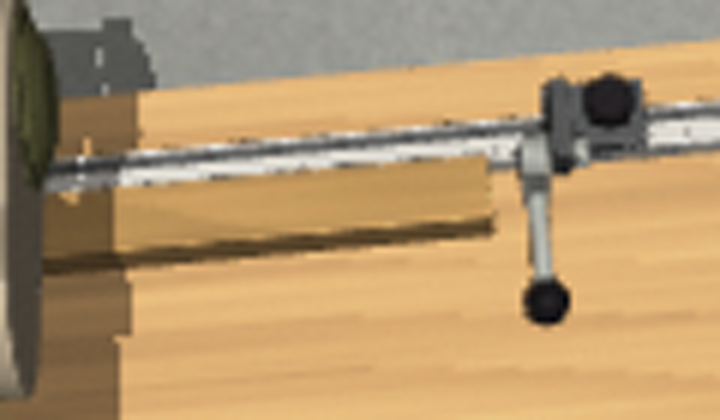

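Call:
{"fn": "arm_command", "kwargs": {
  "steps": [
    [[-0.05,0.008,0,0.02,0.02,0],[-0.05,0.008,0,0,0,0],[-0.05,0.008,0,0,0,0],[-0.05,0.008,0,0,0,0],[-0.05,0.008,0,0,0,0],[-0.05,0.008,0,0,0,0]]
  ]
}}

```text
t: 16.6
ee_pos: [0.5621, 0.1503, 0.1003]
eef_rot: [-2.106, -2.304, -0.001]
contact_force: [-3.3, 6.5, 2.0]
gripper_width: 0.0332
```

Run:
```python
from h import *
s();print(np.array(arm.observe()['wrist_torque']))
```

```text
t 16.6 p [0.5621 0.1503 0.1003] yaw 5.146876592299048 z [-0.0143  0.0141 -0.9998] F [-3.321   6.5351  2.0156] w 0.03324551671440505
[ 0.6563  0.465  -0.0359]
```

Run:
```python
from h import *
p,r,o=st(); plan(p,5.3,1)
im=show('top','t5'); cv2.imwrite('pics/t5z.png',cv2.resize(im[130:200,240:360],None,fx=6,fy=6,interpolation=cv2.INTER_CUBIC))
```

```text
rows 1
[0.0, 0.0, 0.0, -0.15, -0.18, -0.03]
```

View pics/t5z.png

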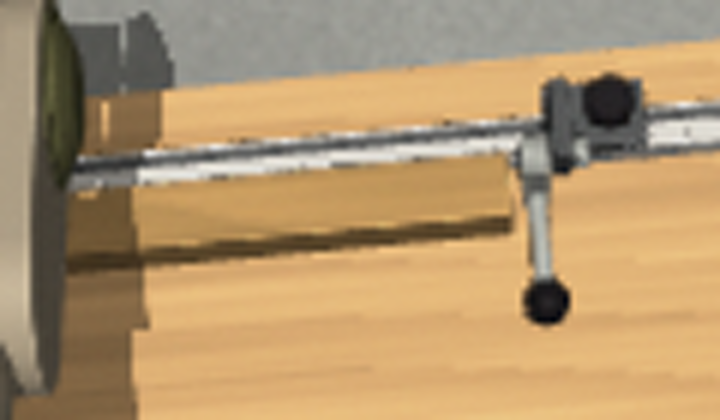

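Call:
{"fn": "arm_command", "kwargs": {
  "steps": [
    [[-0.04,0.01,0,-0.06,-0.07,-0.01],[-0.04,0.01,0,-0.06,-0.07,-0.01],[-0.04,0.01,0,-0.06,-0.07,0]]
  ]
}}

```text
t: 16.95
ee_pos: [0.5625, 0.1462, 0.1001]
eef_rot: [2.118, 2.319, -0.0]
contact_force: [-3.7, 5.6, 1.5]
gripper_width: 0.0329
```

Run:
```python
from h import *
s();print(np.array(arm.observe()['wrist_torque']))
```

```text
t 16.95 p [0.5625 0.1462 0.1001] yaw 5.179304092309943 z [ 0.0003 -0.0006 -1.    ] F [-3.7126  5.5503  1.4784] w 0.03294822450551189
[ 0.9184  0.5144 -0.1572]
```

Call:
{"fn": "arm_command", "kwargs": {
  "steps": [
    [[-0.025,0.01,0,-0.01,-0.03,0],[-0.025,0.01,0,-0.01,-0.03,0]]
  ]
}}

```text
t: 17.15
ee_pos: [0.5626, 0.1451, 0.1001]
eef_rot: [2.118, 2.317, -0.003]
contact_force: [-3.9, 6.6, 0.9]
gripper_width: 0.0334
```

Call:
{"fn": "arm_command", "kwargs": {
  "steps": [
    [[-0.025,0.01,0,-0.01,-0.03,0],[-0.025,0.01,0,-0.01,-0.03,0]]
  ]
}}

```text
t: 17.35
ee_pos: [0.5627, 0.1443, 0.1001]
eef_rot: [2.118, 2.315, -0.005]
contact_force: [-4.6, 8.1, 1.6]
gripper_width: 0.033
```

Call:
{"fn": "arm_command", "kwargs": {
  "steps": [
    [[-0.025,0.008,0,-0.01,-0.03,0],[-0.025,0.008,0,-0.01,-0.03,0]]
  ]
}}

```text
t: 17.55
ee_pos: [0.5627, 0.1443, 0.1001]
eef_rot: [2.118, 2.314, -0.004]
contact_force: [-3.8, 8.3, 1.7]
gripper_width: 0.0332
```

Call:
{"fn": "arm_command", "kwargs": {
  "steps": [
    [[-0.025,0.008,0,-0.01,-0.03,0],[-0.025,0.008,0,-0.01,-0.03,0]]
  ]
}}

```text
t: 17.75
ee_pos: [0.5627, 0.1443, 0.1001]
eef_rot: [2.117, 2.313, -0.005]
contact_force: [-3.2, 7.7, 1.4]
gripper_width: 0.0334
```

Run:
```python
from h import *
s();print(np.array(arm.observe()['wrist_torque']))
im=show('top','t6'); cv2.imwrite('pics/t6z.png',cv2.resize(im[130:200,240:360],None,fx=6,fy=6,interpolation=cv2.INTER_CUBIC))
```

```text
t 17.75 p [0.5627 0.1443 0.1001] yaw 5.073183587680528 z [ 0.0023 -0.006  -1.    ] F [-3.2126  7.7493  1.4246] w 0.033363620173958046
[1.5607 0.6471 0.0031]
```

View pics/t6z.png

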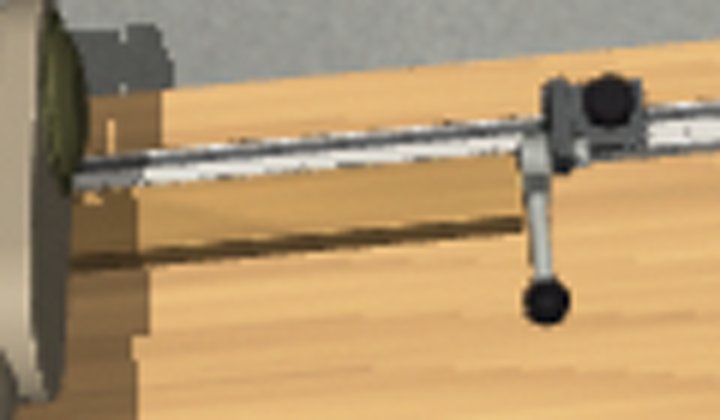

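Call:
{"fn": "arm_command", "kwargs": {
  "steps": [
    [[-0.04,0.008,0,-0.02,-0.05,0],[-0.04,0.008,0,-0.02,-0.04,0],[-0.045,0.008,0,-0.01,-0.04,0],[-0.045,0.008,0,0,-0.04,0]]
  ]
}}

```text
t: 18.2
ee_pos: [0.5627, 0.1442, 0.1001]
eef_rot: [2.116, 2.312, -0.002]
contact_force: [-2.6, 11.9, 2.1]
gripper_width: 0.0331
```

Run:
```python
from h import *
s();print(np.array(arm.observe()['wrist_torque']))
```

```text
t 18.2 p [0.5627 0.1442 0.1001] yaw 5.071754417051181 z [ 0.0048 -0.0061 -1.    ] F [-2.5798 11.8572  2.0849] w 0.033063271832854416
[2.3469 0.6591 0.0475]
```

Call:
{"fn": "arm_command", "kwargs": {
  "steps": [
    [[-0.05,0.012,0,0,-0.04,0],[-0.055,0.012,0,0,-0.04,0],[-0.055,0.012,0,0,-0.04,0],[-0.055,0.012,0,0,-0.04,0],[-0.055,0.012,0,0,-0.04,0]]
  ]
}}

```text
t: 18.7
ee_pos: [0.5627, 0.1443, 0.1]
eef_rot: [2.119, 2.317, -0.001]
contact_force: [-4.1, 14.1, 1.3]
gripper_width: 0.0331
```

Run:
```python
from h import *
s();print(np.array(arm.observe()['wrist_torque']))
im=show('wrist','w12');im=show('top','t7'); cv2.imwrite('pics/t7z.png',cv2.resize(im[130:230,80:360],None,fx=2.8,fy=5.5,interpolation=cv2.INTER_CUBIC))
```

```text
t 18.7 p [0.5627 0.1443 0.1   ] yaw 5.106977007499282 z [ 0.0006 -0.0017 -1.    ] F [-4.0713 14.1022  1.3212] w 0.03312630157448826
[ 2.4177  0.5824 -0.0409]
```

View pics/t7z.png

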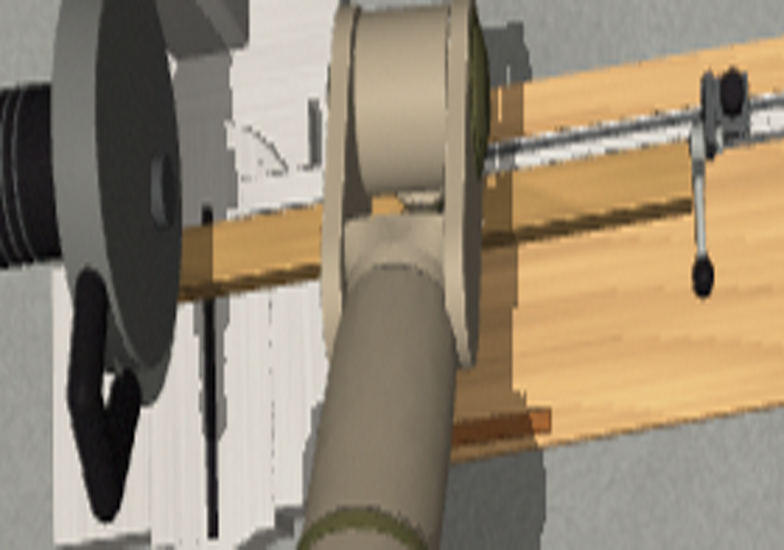

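View pics/w12.png

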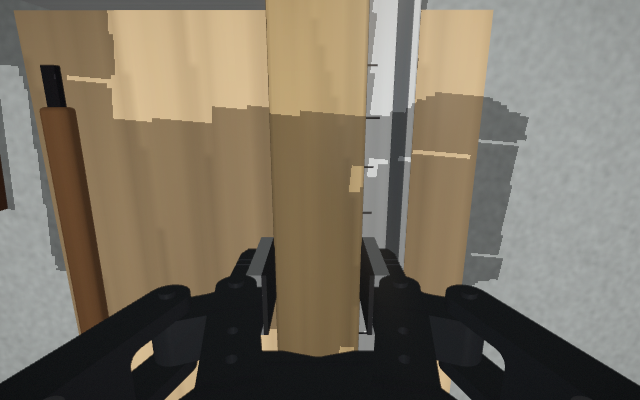

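Call:
{"fn": "arm_command", "kwargs": {
  "steps": [
    [[-0.05,0.025,0,0,-0.02,0],[-0.05,0.035,0,0,-0.02,0],[-0.05,0.035,0,0,-0.02,0],[-0.05,0.035,0,0,-0.02,0],[-0.05,0.035,0,0,-0.02,0]]
  ]
}}

```text
t: 19.3
ee_pos: [0.5627, 0.1444, 0.1002]
eef_rot: [-2.108, -2.308, 0.006]
contact_force: [-9.4, 12.9, 5.7]
gripper_width: 0.0333
```

Run:
```python
from h import *
s();print(np.array(arm.observe()['wrist_torque']))
```

```text
t 19.3 p [0.5627 0.1444 0.1002] yaw 5.190477393151208 z [-0.014   0.0078 -0.9999] F [-9.4092 12.939   5.7074] w 0.0332563417697558
[ 1.9312  1.1628 -0.1215]
```

Call:
{"fn": "arm_command", "kwargs": {
  "steps": [
    [[-0.05,0.015,0,-0.06,-0.04,0],[-0.05,0.015,0,-0.06,-0.04,0],[-0.05,0.015,0,-0.05,-0.03,0],[-0.05,0.015,0,-0.03,-0.03,0]]
  ]
}}

```text
t: 19.7
ee_pos: [0.5625, 0.1443, 0.1001]
eef_rot: [-2.112, -2.313, -0.013]
contact_force: [-4.0, 13.7, 1.7]
gripper_width: 0.0331
```

Call:
{"fn": "arm_command", "kwargs": {
  "steps": [
    [[-0.02,0.01,0,0,0,0],[0,0,0,0,0,0],[0,0,0,0,0,0]]
  ]
}}

```text
t: 20.0
ee_pos: [0.5625, 0.1445, 0.1001]
eef_rot: [-2.111, -2.312, -0.015]
contact_force: [-2.1, 4.8, 0.9]
gripper_width: 0.0334
```

Run:
```python
from h import *
s();print(np.array(arm.observe()['wrist_torque']))
```

```text
t 20.0 p [0.5625 0.1445 0.1001] yaw 5.210738652189497 z [-0.0017  0.0141 -0.9999] F [-2.0622  4.7502  0.8913] w 0.03344393817015498
[ 0.4112  0.2642 -0.1908]
```

Call:
{"fn": "arm_command", "kwargs": {
  "steps": [
    [[0,0,0,0,0,0],[0,0,0,0,0,0],[0,0,0,0,0,0]]
  ],
  "fingers": 0.1
}}

```text
t: 20.3
ee_pos: [0.5637, 0.1429, 0.1003]
eef_rot: [-2.114, -2.314, -0.015]
contact_force: [0.1, -0.6, -0.4]
gripper_width: 0.0473
```

Run:
```python
from h import *
s();plan([0.5625,0.1445,0.19],5.2,3)
```

```text
t 20.3 p [0.5637 0.1429 0.1003] yaw 5.173981118958361 z [ 0.0007  0.0121 -0.9999] F [ 0.0956 -0.6047 -0.4248] w 0.047321868427395164
rows 3
[0.02, -0.01, -0.75, 0.01, -0.05, -0.0]
[0.02, -0.01, -0.75, 0.01, -0.05, -0.0]
[0.02, -0.01, -0.75, 0.01, -0.05, -0.0]
```

Call:
{"fn": "arm_command", "kwargs": {
  "steps": [
    [[0.01,0,-0.3,0,0,0],[0.01,0,-0.8,0,-0.05,0],[0.01,0,-0.9,0,-0.05,0],[0,0,-0.9,0,-0.05,0],[0,0,-0.8,0,0,0],[0,0,0,0,0,0]]
  ]
}}

```text
t: 20.9
ee_pos: [0.5637, 0.142, 0.2586]
eef_rot: [2.117, 2.314, 0.002]
contact_force: [-0.1, -0.0, 0.2]
gripper_width: 0.0471
```

Run:
```python
from h import *
s();plan([0.50,-0.12,0.26],95.2)
im=show('top','t8'); cv2.imwrite('pics/t8z.png',cv2.resize(im[130:230,80:360],None,fx=2.8,fy=5.5,interpolation=cv2.INTER_CUBIC))
```

```text
t 20.9 p [0.5637 0.142  0.2586] yaw 5.0923979651646 z [ 0.0049 -0.003  -1.    ] F [-0.1181 -0.038   0.2089] w 0.04712474460223911
rows 19
[-0.34, -0.11, -0.0, 0.0, 0.0, -0.95]
[-0.33, -0.14, -0.0, 0.0, 0.0, -0.95]
[-0.31, -0.17, -0.0, 0.0, 0.0, -0.95]
[-0.3, -0.19, -0.0, 0.0, 0.0, -0.95]
[-0.28, -0.22, -0.0, 0.0, 0.0, -0.95]
[-0.26, -0.24, -0.0, 0.0, 0.0, -0.95]
[-0.24, -0.26, -0.0, 0.0, 0.0, -0.95]
[-0.22, -0.28, -0.0, 0.0, 0.0, -0.95]
[-0.19, -0.3, -0.0, 0.0, 0.0, -0.95]
[-0.17, -0.31, -0.0, 0.0, 0.0, -0.95]
[-0.14, -0.32, -0.0, 0.0, 0.0, -0.95]
[-0.12, -0.34, -0.0, 0.0, 0.0, -0.95]
[-0.09, -0.34, -0.0, 0.0, 0.0, -0.95]
[-0.06, -0.35, -0.0, 0.0, 0.0, -0.95]
[-0.03, -0.35, -0.0, 0.0, 0.0, -0.95]
[-0.0, -0.35, -0.0, 0.0, 0.0, -0.95]
[0.03, -0.35, -0.0, 0.0, 0.0, -0.95]
[0.06, -0.35, -0.0, 0.0, 0.0, -0.95]
[0.09, -0.34, -0.0, 0.0, 0.0, -0.95]
```

View pics/t8z.png

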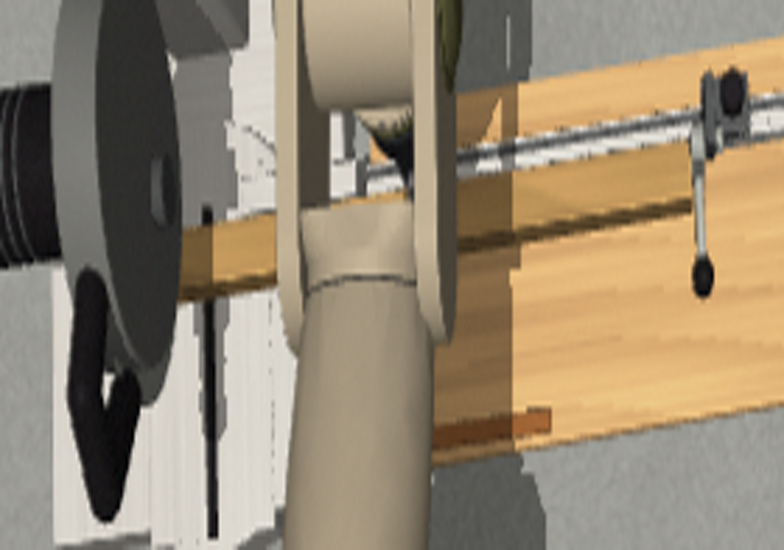

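Call:
{"fn": "arm_command", "kwargs": {
  "steps": [
    [[-0.34,-0.11,-0.03,0,0,-0.95],[-0.33,-0.14,-0.03,0,0,-0.95],[-0.31,-0.17,-0.03,0,0,-0.95],[-0.3,-0.19,-0.03,0,0,-0.95],[-0.28,-0.22,-0.03,0,0,-0.95],[-0.26,-0.24,-0.03,0,0,-0.95],[-0.24,-0.26,-0.03,0,0,-0.95],[-0.22,-0.28,-0.03,0,0,-0.95],[-0.19,-0.3,-0.03,0,0,-0.95],[-0.17,-0.31,-0.03,0,0,-0.95],[-0.14,-0.32,-0.03,0,0,-0.95],[-0.12,-0.34,-0.03,0,0,-0.95],[-0.09,-0.34,-0.03,0,0,-0.95],[-0.06,-0.35,-0.03,0,0,-0.95],[-0.03,-0.35,-0.03,0,0,-0.95],[0,-0.35,-0.03,0,0,-0.95],[0.03,-0.35,-0.03,0,0,-0.95],[0.06,-0.35,-0.03,0,0,-0.95],[0.09,-0.34,-0.03,0,0,-0.95],[0,0,0,0,0,0]]
  ]
}}

```text
t: 22.95
ee_pos: [0.4971, -0.1319, 0.2676]
eef_rot: [0.245, -3.103, -0.007]
contact_force: [0.1, 0.8, -1.1]
gripper_width: 0.0471
```

Run:
```python
from h import *
s();print(arm.observe()['eef_rot']);show('wrist','w13')
lm('wrist','handle','near_corner','gauge');plan([0.529,-0.12,0.15],95.2)
```

```text
t 22.95 p [ 0.4971 -0.1319  0.2676] yaw 99.00916826569133 z [-0.029   0.002  -0.9996] F [ 0.0978  0.8172 -1.1369] w 0.047149706997811104
[ 0.2446 -3.1032 -0.0067]
wrist handle [(0.6, array([ 0.5298, -0.1194,  0.1033]))]
wrist near_corner [(0.69, array([ 0.6007, -0.1043,  0.07  ]))]
wrist gauge [(0.6, array([ 0.6049, -0.1051,  0.0642]))]
rows 4
[-0.22, 0.03, 0.73, 0.02, -0.08, 0.19]
[-0.22, 0.03, 0.73, 0.02, -0.08, 0.19]
[-0.21, 0.04, 0.73, 0.02, -0.08, 0.19]
[-0.21, 0.04, 0.74, 0.02, -0.08, 0.19]
```

View pics/w13.png

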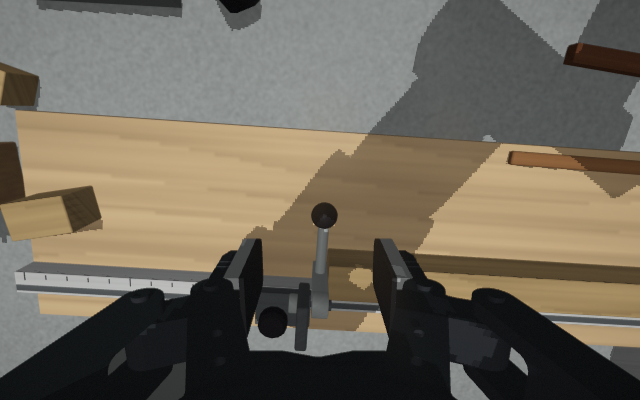

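Call:
{"fn": "arm_command", "kwargs": {
  "steps": [
    [[-0.22,0.03,0.6,0.02,-0.08,0.19],[-0.22,0.03,0.6,0.02,-0.08,0.19],[-0.21,0.04,0.6,0.02,-0.08,0.19],[-0.21,0.04,0.6,0.02,-0.08,0.19],[0,0,0.3,0,0,0],[0,0,0,0,0,0]]
  ]
}}

```text
t: 23.75
ee_pos: [0.5314, -0.1154, 0.1562]
eef_rot: [-0.133, 3.135, -0.004]
contact_force: [0.5, -0.1, 0.4]
gripper_width: 0.0467
```

Run:
```python
from h import *
s();print(arm.observe()['eef_rot']);show('wrist','w14')
lm('wrist','handle');plan([0.5295,-0.12,0.083],95.2)
```

```text
t 23.75 p [ 0.5314 -0.1154  0.1562] yaw 94.87523757521728 z [ 0.0036 -0.0021 -1.    ] F [ 0.4718 -0.1151  0.3799] w 0.046653011854693074
[-0.1335  3.1353 -0.0036]
wrist handle [(0.92, array([ 0.5339, -0.1176,  0.1014])), (0.47, array([0.5893, 0.0228, 0.0008]))]
rows 2
[0.04, -0.04, 0.94, -0.02, 0.04, -0.03]
[0.04, -0.05, 0.94, -0.02, 0.04, -0.03]
```

View pics/w14.png

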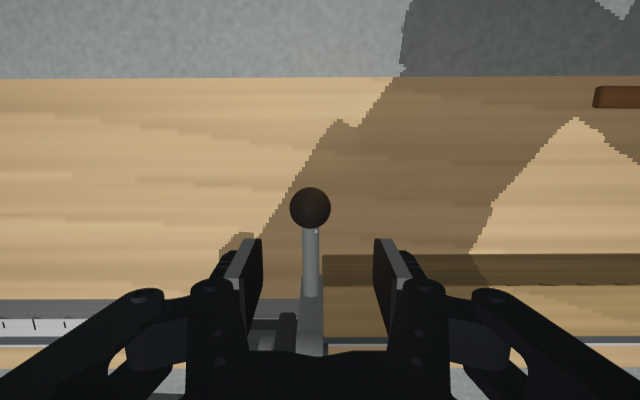

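Call:
{"fn": "arm_command", "kwargs": {
  "steps": [
    [[0.02,-0.03,0.5,-0.02,0.03,-0.03],[0.02,-0.03,0.5,-0.02,0.03,-0.03],[0,-0.02,0.45,0,0,0],[0,-0.02,0.35,0,0,0],[0,0,0,0,0,0]]
  ]
}}

```text
t: 24.35
ee_pos: [0.5342, -0.121, 0.0902]
eef_rot: [-0.14, 3.127, -0.01]
contact_force: [-0.4, -0.3, -0.1]
gripper_width: 0.047
```

Run:
```python
from h import *
s();show('wrist','w15');plan([0.5295,-0.12,0.083],95.2)
```

```text
t 24.35 p [ 0.5342 -0.121   0.0902] yaw 95.14228756514402 z [ 0.012  -0.0056 -0.9999] F [-0.4439 -0.2898 -0.1479] w 0.04703887976705999
rows 1
[0.13, 0.04, 0.2, -0.09, 0.15, -0.01]
```

View pics/w15.png

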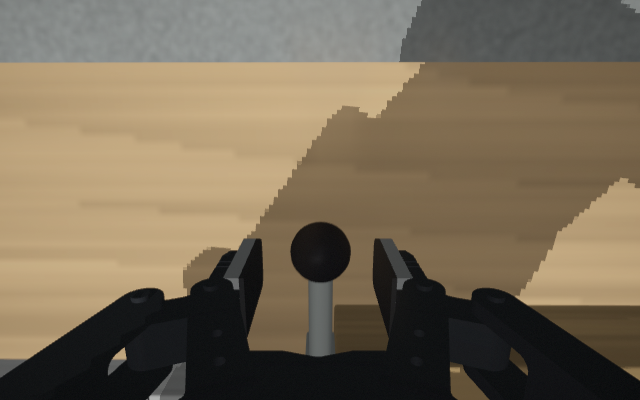

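Call:
{"fn": "arm_command", "kwargs": {
  "steps": [
    [[0.1,0.03,0.14,-0.05,0.1,0],[0.03,0,0.06,0,0.05,0],[0,0,0,0,0,0]]
  ]
}}

```text
t: 24.7
ee_pos: [0.5303, -0.1207, 0.0856]
eef_rot: [-0.141, 3.135, -0.008]
contact_force: [0.2, 0.6, -0.1]
gripper_width: 0.047
```

Call:
{"fn": "arm_command", "kwargs": {
  "steps": [
    [[0,0,0,0,0,0],[0,0,0,0,0,0],[0,0,0,0,0,0],[0,0,0,0,0,0]]
  ],
  "fingers": -1,
  "newtons": 20
}}

```text
t: 25.1
ee_pos: [0.5305, -0.1202, 0.0863]
eef_rot: [-0.14, 3.134, -0.007]
contact_force: [-0.3, 0.3, -2.1]
gripper_width: 0.0223
```

Run:
```python
from h import *
s();show('wrist','w16')
```

```text
t 25.1 p [ 0.5305 -0.1202  0.0863] yaw 95.13108548286495 z [ 0.0047 -0.0043 -1.    ] F [-0.2691  0.3024 -2.0677] w 0.022268648996688355
```

View pics/w16.png

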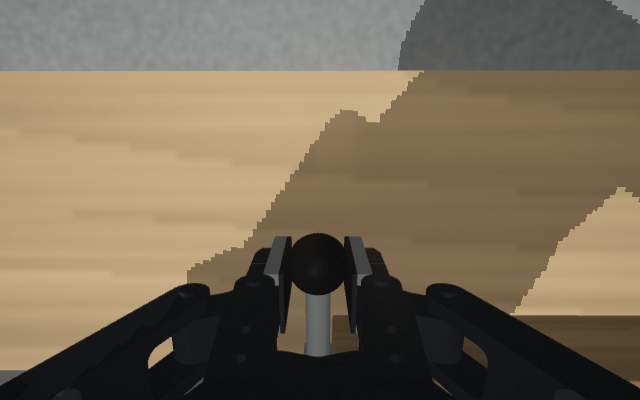

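Call:
{"fn": "arm_command", "kwargs": {
  "steps": [
    [[0.1,0,-0.165,0,0,0],[0.08,0,-0.175,0,0,0],[0.06,0,-0.18,0,0,0],[0.04,0,-0.19,0,0,0],[0.02,0,-0.19,0,0,0],[0,0,-0.19,0,0,0],[-0.015,0,-0.19,0,0,0]]
  ]
}}

```text
t: 25.85
ee_pos: [0.5185, -0.1213, 0.1416]
eef_rot: [-0.14, 3.132, -0.008]
contact_force: [4.4, -0.3, -4.0]
gripper_width: 0.0228
```

Run:
```python
from h import *
s()
```

```text
t 25.85 p [ 0.5185 -0.1213  0.1416] yaw 95.11370506764051 z [ 0.007  -0.0046 -1.    ] F [ 4.3511 -0.2511 -4.0225] w 0.02277158544493663
```

Call:
{"fn": "arm_command", "kwargs": {
  "steps": [
    [[-0.04,0,-0.19,0,0.02,0],[-0.06,0,-0.18,0,0.02,0],[-0.08,0,-0.175,0,0.02,0],[-0.095,0,-0.165,0,0.02,0],[-0.11,0,-0.155,0,0,0],[-0.125,0,-0.145,0,0,0],[-0.14,0,-0.13,0,0,0]]
  ]
}}

```text
t: 26.55
ee_pos: [0.5452, -0.1188, 0.1906]
eef_rot: [0.139, -3.134, 0.008]
contact_force: [1.2, -2.5, -4.8]
gripper_width: 0.0219
```

Run:
```python
from h import *
s()
```

```text
t 26.55 p [ 0.5452 -0.1188  0.1906] yaw 95.09580455732008 z [-0.0045 -0.0054 -1.    ] F [ 1.2318 -2.4944 -4.7588] w 0.021923849912907065
```

Call:
{"fn": "arm_command", "kwargs": {
  "steps": [
    [[-0.16,0,-0.105,0,0,0],[-0.17,0,-0.09,0,0,0],[-0.18,0,-0.07,0,0,0],[-0.185,0,-0.05,0,0,0],[-0.19,0,-0.035,0,0,0],[-0.19,0,-0.015,0,0,0],[-0.16,0,0.01,0,0,0],[0,0,0,0,0,0]]
  ]
}}

```text
t: 27.35
ee_pos: [0.5991, -0.114, 0.2072]
eef_rot: [0.14, -3.133, 0.01]
contact_force: [-0.7, -1.0, -0.5]
gripper_width: 0.0225
```

Run:
```python
from h import *
s()
```

```text
t 27.35 p [ 0.5991 -0.114   0.2072] yaw 95.10529088995038 z [-0.0048 -0.0065 -1.    ] F [-0.7437 -0.9645 -0.5014] w 0.022487082755868353
```

Call:
{"fn": "arm_command", "kwargs": {
  "steps": [
    [[0,0,0,0,0,0],[0,0,0,0,0,0],[0,0,0,0,0,0],[0,0,-0.4,0,0,0],[0,0,-0.8,0,0,0],[0.6,0,-0.8,0,0,0],[0.8,0,-0.6,0,0,0],[0.8,0,0,0,0,0],[0.5,0,0,0,0,0],[0,0,0,0,0,0],[0,0,0,0,0,0]]
  ],
  "fingers": 0.1
}}

```text
t: 28.45
ee_pos: [0.4887, -0.1223, 0.3154]
eef_rot: [0.141, -3.137, 0.008]
contact_force: [0.7, 0.4, -0.8]
gripper_width: 0.0473
```

Run:
```python
from h import *
s();im=show('wrist','w17');print(arm.observe()['eef_rot'])
cv2.imwrite('pics/w17z.png',cv2.resize(im[170:320,230:500],None,fx=2.9,fy=2.9,interpolation=cv2.INTER_CUBIC))
lm('wrist','handle','near_corner','gauge','pivot')
show('top','t9')
```

```text
t 28.45 p [ 0.4887 -0.1223  0.3154] yaw 95.13993585757069 z [-0.0011 -0.0054 -1.    ] F [ 0.6866  0.4469 -0.7654] w 0.047254355563652824
[ 0.1412 -3.1369  0.0084]
wrist handle [(0.46, array([ 0.6027, -0.1056,  0.094 ]))]
wrist near_corner []
wrist gauge [(0.56, array([0.5906, 0.0201, 0.0013]))]
wrist pivot [(0.88, array([ 0.5936, -0.1119,  0.14  ]))]
```

View pics/w17.png

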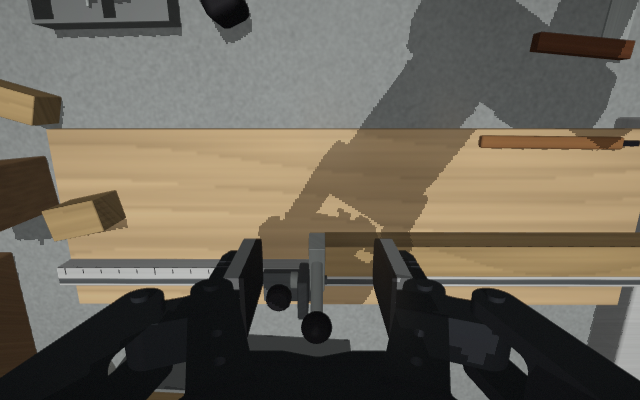

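View pics/w17z.png

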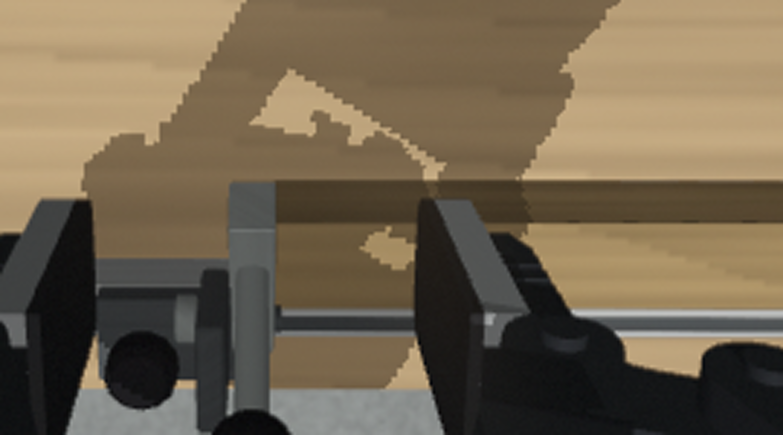

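View pics/t9.png

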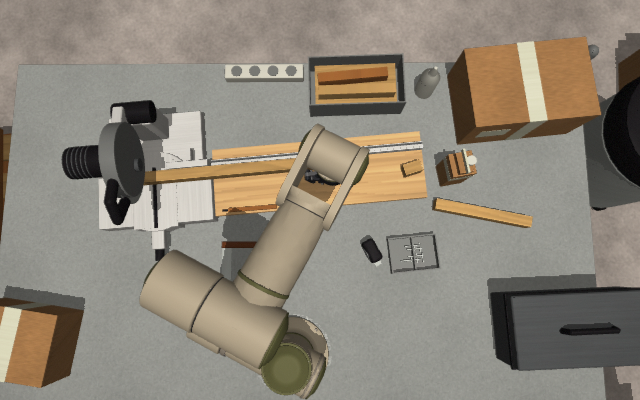

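Call:
{"fn": "arm_command", "kwargs": {
  "steps": [
    [[0.8,0.2,-0.2,0,0,0],[0.8,0.2,-0.2,0,0,0],[0.8,0.2,-0.2,0,0,0],[0.8,0.2,-0.2,0,0,0],[0.8,0.2,-0.2,0,0,0],[0,0,0,0,0,0],[0,0,0,0,0,0]]
  ]
}}

```text
t: 29.45
ee_pos: [0.3232, -0.0958, 0.3543]
eef_rot: [0.145, -3.132, 0.005]
contact_force: [-1.0, -0.1, -0.4]
gripper_width: 0.0469
```

Run:
```python
from h import *
s();im=show('wrist','w18');
lm('wrist','near_corner','gauge','pivot','handle')
im=show('top','t10');cv2.imwrite('pics/t10z.png',cv2.resize(im[120:220,80:360],None,fx=2.8,fy=5.5,interpolation=cv2.INTER_CUBIC))
lm('top','near_corner','gauge','handle','batten','blade')
```

```text
t 29.45 p [ 0.3232 -0.0958  0.3543] yaw 95.31576867523692 z [-0.006  -0.0032 -1.    ] F [-0.9771 -0.1417 -0.4285] w 0.0468513099184893
wrist near_corner [(0.77, array([ 0.6018, -0.1071,  0.0693]))]
wrist gauge []
wrist pivot []
wrist handle [(0.45, array([ 0.6036, -0.1032,  0.069 ]))]
top near_corner [(0.88, array([ 0.6039, -0.1056,  0.0712])), (0.4, array([ 0.4389, -0.5938, -0.0026]))]
top gauge []
top handle [(0.71, array([ 0.5909, -0.1171,  0.2183]))]
top batten [(0.94, array([0.5556, 0.2216, 0.0677]))]
top blade []
```

View pics/t10z.png

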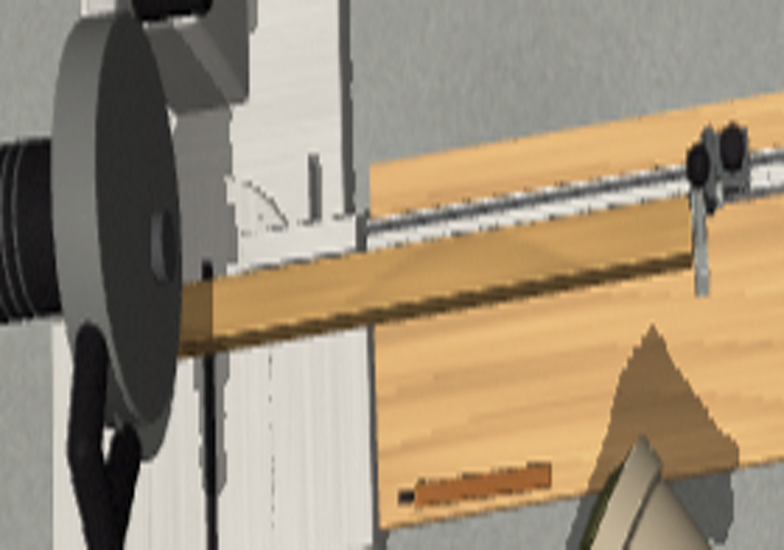

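View pics/w18.png

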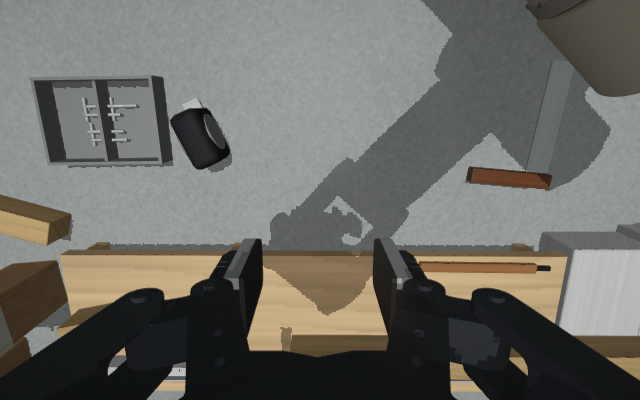

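Run:
```python
from h import *
im=cv2.imread('pics/t10.png').astype(float)
# profile print at two columns for understanding
for u in (225,260,300):
    print(u,[tuple(int(c) for c in im[v,u]) for v in range(145,185)][0:40:1])
```

```text
225 [(151, 159, 157), (151, 158, 157), (150, 158, 157), (141, 160, 169), (120, 176, 220), (121, 182, 227), (121, 183, 227), (121, 181, 226), (121, 181, 226), (118, 177, 223), (112, 169, 215), (114, 171, 217), (109, 162, 205), (81, 113, 139), (139, 145, 149), (90, 91, 91), (138, 142, 144), (201, 209, 214), (168, 174, 179), (104, 144, 172), (89, 146, 185), (87, 144, 185), (87, 142, 183), (86, 144, 184), (91, 147, 189), (92, 152, 195), (93, 154, 199), (92, 153, 198), (93, 153, 195), (92, 152, 194), (43, 73, 94), (40, 69, 88), (40, 67, 85), (106, 159, 204), (108, 162, 206), (105, 157, 203), (109, 164, 211), (119, 177, 223), (121, 181, 227), (123, 183, 228)]
260 [(131, 161, 183), (124, 183, 227), (125, 187, 231), (121, 183, 227), (119, 180, 225), (120, 179, 226), (119, 180, 225), (116, 173, 220), (109, 166, 210), (109, 165, 211), (117, 140, 158), (120, 124, 126), (89, 90, 89), (167, 173, 177), (205, 215, 219), (207, 216, 220), (109, 158, 195), (88, 146, 187), (86, 144, 185), (87, 146, 187), (88, 147, 189), (87, 146, 188), (89, 148, 191), (91, 150, 194), (92, 151, 195), (90, 146, 188), (87
[... 189 characters left out ...]
, (122, 181, 226), (119, 181, 225)]
300 [(120, 181, 226), (121, 184, 229), (123, 185, 230), (122, 184, 228), (117, 180, 224), (114, 171, 219), (113, 170, 216), (175, 186, 193), (99, 101, 101), (104, 106, 106), (203, 210, 215), (205, 213, 219), (110, 131, 146), (85, 138, 177), (90, 150, 192), (90, 151, 196), (90, 149, 193), (92, 151, 195), (93, 153, 197), (94, 156, 200), (93, 153, 198), (91, 151, 196), (89, 147, 190), (53, 87, 112), (40, 68, 88), (42, 69, 88), (97, 148, 189), (122, 183, 228), (116, 173, 220), (113, 169, 217), (116, 177, 223), (123, 184, 229), (123, 186, 230), (121, 182, 227), (121, 185, 228), (124, 186, 231), (122, 184, 229), (116, 175, 221), (113, 170, 216), (112, 170, 216)]
```

Run:
```python
from h import *
im=cv2.imread('pics/t10.png').astype(float)
S=im[:,:,2]-im[:,:,0]; Rr=im[:,:,2]
def cross(a,thr,vs,up):
    for v in vs:
        x,y=a[v],a[v+1]
        if (x<thr<=y) if up else (x>=thr>y): return v+(thr-x)/(y-x)
    return None
E={'rail_rear':[], 'back':[], 'front':[],'deckrear':[],'deckfront':[]}
for u in range(218,315):
    g=162-(u-218)*.075
    E['rail_rear'].append((u,cross(S[:,u],60,range(int(g)-12,int(g)),False)))
    b=cross(S[:,u],60,range(int(g),int(g)+8),True); E['back'].append((u,b))
    if b: E['front'].append((u,cross(Rr[:,u],140,range(int(b)+5,int(b)+15),False)))
    E['deckrear'].append((u,cross(S[:,u],60,range(int(g)-28,int(g)-8),True)))
Z={'rail_rear':.095,'back':.115,'front':.115,'deckrear':.07}
for k,zz in Z.items():
    q=np.array([x for x in E[k] if x[1] is not None],float)
    c=np.polyfit(q[:,0],q[:,1],1)
    for _ in range(3):
        r=q[:,1]-np.polyval(c,q[:,0]); q=q[abs(r)<max(.35,1.5*r.std())]; c=np.polyfit(q[:,0],q[:,1],1)
    A,B=[atz('top',(u,np.polyval(c,u)),zz) for u in (218,314)]
    print(k,len(q),'rms',(q[:,1]-np.polyval(c,q[:,0])).std(),'yaw',-(A-B)[0]/(A-B)[1],A,B)
```

```text
rail_rear 97 rms 0.12234936527360935 yaw 0.08896506287958779 [0.5943 0.2271 0.095 ] [ 0.6207 -0.0691  0.095 ]
back 97 rms 0.13104068813908956 yaw 0.08961236243709084 [0.5711 0.2217 0.115 ] [ 0.5972 -0.0697  0.115 ]
front 96 rms 0.190611393142722 yaw 0.09094483619712543 [0.5383 0.2205 0.115 ] [ 0.5647 -0.0698  0.115 ]
deckrear 97 rms 0.08435352374466774 yaw 0.08987706060945629 [0.6313 0.2341 0.07  ] [ 0.6585 -0.0682  0.07  ]
```

Run:
```python
from h import *
s(); print(arm.close_job())
```

```text
t 30.0 p [ 0.3231 -0.0957  0.3541] yaw 95.35324772456725 z [-0.0071 -0.0027 -1.    ] F [ 0.1859 -0.4436  0.5064] w 0.04726961402522666
the job is handed in; nothing more can be done
None
```

I gauged the batten against the lowered stop leaf, flipped the leaf back up, and handed the job in at about 30 s of the 72 s allowed. No verdict is reported, so what follows rests on my own checks.

- **Leaf down:** I pinched the knob and swung it down until it met the end stop. That stop was harder than intended: the wrist force reached about 100 N, against the 120 N limit, before I backed off. I inferred that the leaf was fully down from that resistance and the knob's position; I could not read the hinge angle.
- **Gauging:** I gripped the batten near its middle and slid it back until I felt the fence, then along it until it stopped on the leaf. I held about 12–14 N along the fence for over a second. Sliding friction was about 5–6 N, so the leaf took an estimated 6–14 N. That force is not measured directly.
- **Flush along the fence:** The batten did not move under an extra 9 N push into the fence. A line fit in the final top picture put its edges within about 0.002 rad of the rail. The same picture gave a gap of 1.5 ± 2 mm, which is too coarse to confirm the 2.5 mm limit on its own.
- **Leaf up:** The knob ended above and slightly behind the pivot, about 2.2 rad. The batten's end was still in line with the leaf's gauging face. The networks put the corner at about (0.603, -0.106), against (0.604, -0.107) for the gauge point. They are only good to about 4 mm, so they do not confirm the 2 mm limit.
- **Bystanders and arm:** None of the other things on the bench looks moved in the final pictures. The arm was clear and touching nothing when I handed in.

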